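# Lock the eyepiece coupling onto the telescope focuser

### The job

Lift the eyepiece coupling off the table, set it mouth down on the grooved adaptor on top of the focuser and push it gently but firmly fully home against its spring balls with both red cam arms still up. Then swing the two cam arms down one after the other, each right down to its stop, and let go. Do not press harder than needed (a push of four kilograms would harm the focuser), and leave the other things on the table where they are.

Things in the scene. Friction and masses are not known exactly. Their poses are not given: they have to be found in the camera images.
- focuser: Black telescope focuser, fixed upright on the table. Base plate 92 x 80 mm, drum 72 mm across up to 60 mm, black shoulder ring 62 mm across with its top at 85 mm, on which the silver grooved adaptor stands. Silver side knobs along its y reach 72 mm either side of the axis, top at 57 mm. Origin: centre of the underside, on the table; z up.
- adaptor: Silver adaptor on the focuser's shoulder, 37 mm tall: foot 50 mm across and 9 mm tall, groove floor 38 mm across from 9 to 26 mm, rim 50 mm across above it, bevelled 2.5 mm at the top. Three spring balls in the foot, 6.5 mm above the shoulder, stand out 2.5 mm. Origin: centre of its foot, 85 mm above the table; z up.
- adaptor_top (a point): Centre of the adaptor's flat top, 122 mm above the table. Set on it, the coupling slides down freely until its mouth meets the balls 3 to 4 mm before home; it then takes a firm push, about 15 to 22 N, to snap over them, 1 to 3 mm before home. It does not fall home by its weight; home is felt as a hard stop. Axes as the focuser's.
- coupling: Loose eyepiece coupling, about 0.3 kg, standing mouth down on the table. Black body 60 mm across, 40 mm tall; bore from below 35 mm deep, 52 mm across (1 mm clearance all round), flared to 57 mm at the mouth. Origin: centre of the mouth (underside); z up. Home, its bore's ceiling rests on the adaptor's top, so the origin lies 35 mm below adaptor_top. It may sit at any turn about z.
- coupling_neck (a point): Where to grip the coupling: on its axis, 64 mm above its mouth. The silver neck is 40 mm across, from 40 to 80 mm above the mouth (top 3 mm black). The cam arms stand out along the coupling's +y (cam_a) and -y (cam_b), so fingers from above should close along its x. Axes as the coupling's.
- cam_a (a joint): Angle (rad) of the red cam arm on the coupling's +y side: 0 is up (sloping 55 degrees above level, outward), grows as it swings down, 1.309 is the stop (20 degrees below level). Stiff hinge, 0.15 N m (about 3 N at the paddle), stays where left. Its steel cam enters the groove as it swings down and jams on the rim if the coupling is well short of home.
- cam_b (a joint): the same for the red cam arm on the coupling's -y side
- cam_a_hinge (a point): hinge axis of cam_a, mid-width: 33 mm from the coupling's axis, 21 mm above its mouth; the hinge lies along the coupling's x
- cam_b_hinge (a point): the same for cam_b
- cam_a_tip (a point): middle of the upper (inner) face of cam_a's paddle, 49 mm along the arm from the hinge: press here. The arm is 58 mm long from the hinge, 6 mm thick, 12 mm wide, its outer 18 mm a paddle 22 mm wide
- cam_b_tip (a point): the same for cam_b
- spare_eyepiece: a loose short black spare eyepiece, 42 mm across and 44 mm tall, standing on the table; origin: centre of its underside
- clay_bowl: a loose small terracotta bowl, 84 mm across and 35 mm tall; origin: centre of its underside
- screwdriver: a loose screwdriver with a red handle, 170 mm long, lying on the table; origin: middle of its length, on its underside

How it is judged:
By the outcome, as a careful person would: the job done as asked, in the order asked, and still so for the second after the job is handed in, with the robot touching nothing.
It also fails if it takes over 72 s, if anything falls off the work surface, if the arm or the gripper's body presses on something with over 40 N, if the wrist force passes 120 N, or if a joint passes its speed limit or range.

### The arm

A 6-joint arm with a two-finger parallel gripper is mounted at the origin on the work surface. World frame = base frame: x ahead of the robot, y to its left, z up, the work surface at z = 0. Lengths are in m, angles in rad, forces in N, time in s.
With the tool pointing down it reaches from about 0.35 to 0.85 m from the base axis. Payload 8.1 kg.
Tool frame: the origin (TCP) lies on the centre line of the jaws, within the pads' length; the fingertips stand 19 mm ahead of it and the grasp point (between the pads) is the TCP (robot.tips_ahead is the distance from the TCP to the fingertips, in m); y points along the fingers, z is the direction in which the jaws open and shut, and the axes are right-handed (so a half turn about y gives the same grasp; the last joint's range is limited). The gripper opens to 93 mm and grips with 3 to 60 N. Pads are 15 mm wide; open, the fingers measure 128 mm over their backs; the gripper's body (75 mm by 188 mm) begins 65 mm behind the grasp point.
Start: joints at [-1.308, 0.13, 1.488, -0, 1.523, -0.085], TCP at [0.205, -0.564, 0.238] pointing down, gripper open.
Joint ranges: [-2.96, 2.96], [-0.89, 2.26], [0.02, 2.5], [-1.34, 4.48], [0, 2.73], [-2.66, 2.66]. Speed limits (rad/s): [2.39, 2.39, 2.79, 3.14, 3.14, 3.14].

### API

Orientations are given as a rotation vector (axis times angle).
In Python, from plant import robot, imaging, models gives the robot as it stands.
- The arm moves only by the tool carry_out, never from a script. Its argument "motion" is one flat list of numbers, 7 for each row, row after row: the shift along the tool's x, y, z in m, then the turn, a rotation vector about the tool's x, y, z in degrees, then the opening, from -1 (shut) to 1 (fully open). A call has exactly 5 rows; each row shifts and turns the pose as measured when the row begins, along the tool's axes as they then stand; what a row does not reach is not made up. A row lasts 1/10 s, in which the tool goes at most 50 mm and 8.59 degrees, less where a joint would pass 70% of its speed; a pose out of reach is approached as far as the arm can. A call is refused whole if a number of a shift passes 0.05 or a number of a turn 8.59, either way. A call with a gripper value outside its range is refused whole. The fingers move at their own pace and stop on an object; "squeeze" is the grip in N (left out, the last holds). Time passes only in rows, so rows that do not move let the fingers close, or fill a call up. It gives the time, the measured TCP pose, the force and the opening at its end, in the units of the state.
- robot.read_state(): the state, without advancing time (a new reading comes with each control period).
- imaging.read_camera(name): name is "scene" or "top"; returns the picture (420x560x3 uint8, blue, green, red); there is no depth.
- imaging.camera_model(name): a dict with "K" (3x3 intrinsics, pixels), "k1" (the pictures are not rectified: a ray, as slopes to the right and down, at radius r is drawn at 1 + k1 r^2 times it, then the intrinsics apply), "position" and "orientation" of the camera in the world. Camera axes: x right, y down, z forward; pixel columns grow to the right and rows downward; lengths in m; the calibration is good to about 2 mm. A picture is of the moment at which its call begins. camera_model takes no time and is no camera call.
- robot.close_job(): hands the job in, once; it reports no verdict.
Trained networks look in the newest picture that a camera, given by its name, has taken for a name from the list of things; names that differ only in an ending like _2 or _b are one class to them, and where a whole thing is asked for, a point or a joint stands for the part that bears it (a point fixed in the world has none). Each returns a list of dicts, best first, with "confidence" (0 to 1); they miss things now and then, are a little off and sometimes report something else, mostly with a low value. They report only what shows in the picture. A call takes as long as a camera call.
- models.outline_of(camera, thing): "pixels" (420x560 bool, what is visible of it) and "pixel" ([column, row] in pixels, amid what is visible of it).
The state is a dict: "t": time; "q": joint angles; "dq": joint speeds; "joint_torque": joint torques, N m; "tool_pos": TCP position; "orientation": TCP orientation; "force": force on the tool from outside, world axes, zero at the start; "wrist_torque": the same for the moment, N m; "opening": finger opening in m.
Only numpy, scipy, OpenCV 4.12 (cv2) and the standard library are available. Lean on these libraries where they do the work, as an engineer would, in place of code of your own. Each camera call takes 0.05 s, during which the arm holds its last target.

## Working session

There is one attempt and no reset: what is moved stays moved. The work goes in short steps, Python scripts to look and compute and a tool call to move; the robot and the scene stay as the last step left them, time stands still between calls to the robot, and variables do not carry over. Pictures are saved under pics/ and viewed, and the job is handed in when it is done.

Besides the shell and the picture viewer there is one more tool, called as name(argument=value, ...), one argument or row to a line, values as JSON. carry_out: Moves the arm, as the interface text tells. Its arguments: {"type":"object","properties":{"motion":{"type":"array","items":{"type":"number"}},"squeeze":{"type":"number"}},"required":["motion"]}

```bash
ls; mkdir -p pics
python3 - <<'E'
from plant import robot, imaging, models
import cv2
for c in ("scene","top"):
    cv2.imwrite(f"pics/{c}0.png",imaging.read_camera(c)); print(imaging.camera_model(c))
    for n in ("focuser","adaptor","coupling","coupling_neck","cam_a","spare_eyepiece","clay_bowl","screwdriver"):
        print(c,n,[(round(d["confidence"],2),d["pixel"],int(d["pixels"].sum())) for d in models.outline_of(c,n)][:3])
print(robot.read_state())
E
```

```text
pics
{'K': array([[400.84883803,   0.        , 279.43830501],
       [  0.        , 400.84883803, 207.56312656],
       [  0.        ,   0.        ,   1.        ]]), 'k1': 0.025865129762166827, 'position': array([ 1.2342442 , -0.02898356,  0.70022378]), 'orientation': array([-1.7368301 , -1.72281035,  0.72815001])}
scene focuser [(0.82, [343.6, 198.4], 1738), (0.52, [179.0, 217.4], 173)]
scene adaptor [(0.81, [343.7, 180.7], 449), (0.47, [123.6, 221.1], 861)]
scene coupling [(0.59, [201.6, 221.7], 1021), (0.4, [176.9, 216.7], 126)]
scene coupling_neck [(0.75, [202.3, 215.4], 1065)]
scene cam_a [(0.68, [226.4, 214.9], 65), (0.65, [177.3, 217.2], 146)]
scene spare_eyepiece [(0.55, [277.6, 256.1], 385)]
scene clay_bowl [(0.76, [124.4, 218.5], 852), (0.36, [201.9, 221.2], 1094)]
scene screwdriver [(0.64, [420.0, 199.9], 273)]
{'K': array([[433.71575949,   0.        , 279.02533122],
       [  0.        , 433.71575949, 202.56421394],
       [  0.        ,   0.        ,   1.        ]]), 'k1': -0.09683506001842011, 'position': array([0.37319324, 0.0123274 , 1.1891459 ]), 'orientation': array
[... 421 characters left out ...]
1, 216.9], 721)]
top screwdriver [(0.73, [145.0, 246.8], 324)]
{'t': 0.9, 'q': array([-1.30838858e+00,  1.30364033e-01,  1.48820005e+00,  2.18914670e-05,
        1.52299343e+00, -8.53841850e-02]), 'dq': array([ 0.00047432,  0.00166079, -0.00180732, -0.00090298,  0.00029778,
       -0.00032725]), 'joint_torque': array([-6.54640826e-05, -5.59751308e+01, -4.92063510e+01,  7.65497773e-02,
        2.26183422e-02, -3.63228221e-07]), 'tool_pos': array([ 0.20453367, -0.56407302,  0.23765669]), 'orientation': array([-0.35699792,  2.0323226 , -2.03239085]), 'force': array([0.37319165, 0.52478623, 0.02992174]), 'wrist_torque': array([0.06597208, 0.01475532, 0.03033839]), 'opening': 0.09280879733544252}
```

View images.

Run:
```python
import cv2,numpy as np
a=cv2.imread("pics/scene0.png");b=cv2.imread("pics/top0.png")
cv2.imwrite("pics/s0z.png",cv2.resize(a[130:290,90:450],None,fx=2.2,fy=2.2,interpolation=cv2.INTER_CUBIC))
cv2.imwrite("pics/t0z.png",cv2.resize(b[140:290,130:470],None,fx=2.35,fy=2.35,interpolation=cv2.INTER_CUBIC))
```

```text
(no output)
```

View pics/s0z.png

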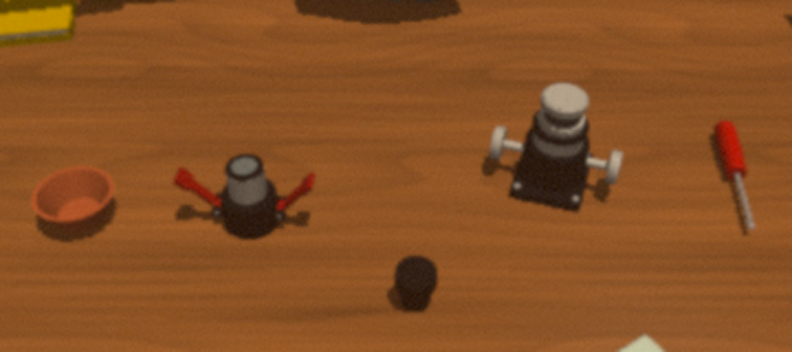

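View pics/t0z.png

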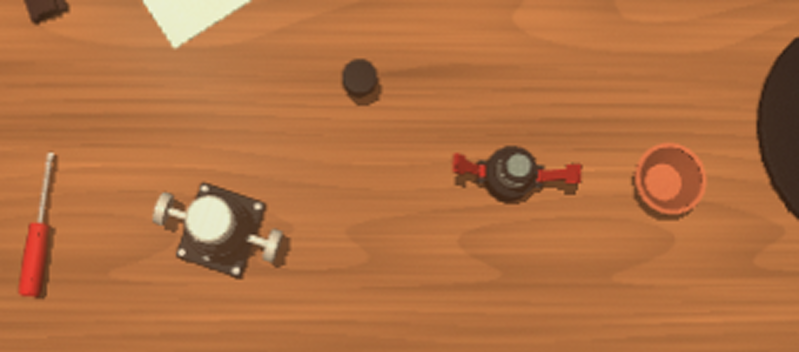

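```bash
cat > h.py <<'E'
import numpy as np,cv2
from scipy.spatial.transform import Rotation as R
from plant import robot, imaging, models
CM={c:imaging.camera_model(c) for c in("scene","top")}
def proj(c,P):
    m=CM[c];P=np.atleast_2d(P);p=R.from_rotvec(m["orientation"]).inv().apply(P-m["position"])
    s=p[:,:2]/p[:,2:];r2=(s**2).sum(1,keepdims=True);s=s*(1+m["k1"]*r2)
    K=m["K"];return s*[K[0,0],K[1,1]]+[K[0,2],K[1,2]]
def ray(c,uv):
    m=CM[c];K=m["K"];d=(np.array(uv,float)-[K[0,2],K[1,2]])/[K[0,0],K[1,1]];s=d.copy()
    for _ in range(20): s=d/(1+m["k1"]*(s@s))
    return m["position"],R.from_rotvec(m["orientation"]).apply([s[0],s[1],1])
def atz(c,uv,z):
    o,d=ray(c,uv);return o+d*(z-o[2])/d[2]
def circ(p,r,z,n=48):
    t=np.linspace(0,2*np.pi,n);return np.c_[p[0]+r*np.cos(t),p[1]+r*np.sin(t),np.full(n,z)]
def overlay(c,img,curves,box,f,out):
    x0,y0,x1,y1=box;I=cv2.resize(img[y0:y1,x0:x1],None,fx=f,fy=f,interpolation=cv2.INTER_CUBIC)
    for P,col in curves:
        q=(proj(c,P)-[x0,y0]+.5)*f-.5
        cv2.polylines(I,[np.round(q).astype(int)],False,col,1,cv2.LINE_AA)
    cv2.imwrite(out,I)
def state():
    s=robot.read_state();return s
E
python3 - <<'E'
from h import *
S=cv2.imread("pics/scene0.png");T=cv2.imread("pics/top0.png")
print("adaptor top:",atz("top",(219.4,233.2),.122),atz("scene",(90+565/2.2,130+98/2.2),.122))
print("neck top:",atz("top",(350.4,210.2),.080),atz("scene",(90+245/2.2,130+165/2.2),.080))
print("cams", [atz("top",(130+u/2.35,140+v/2.35),.061) for u,v in((461,165),(573,175))])
print("cams s", [atz("scene",(90+u/2.2,130+v/2.2),.061) for u,v in((182,178),(308,182))])
print("eyep",atz("top",(286,173),.044),"bowl",atz("top",(414,216.9),.03),"sd",atz("top",(145,246.8),.01))
print("knobs",[atz("top",(130+u/2.35,140+v/2.35),.045) for u,v in((165,210),(273,245))])
E
```

```text
adaptor top: [0.49586809 0.1479802  0.122     ] [0.50184376 0.15142665 0.122     ]
neck top: [ 0.56413208 -0.18543831  0.08      ] [ 0.56244088 -0.1828515   0.08      ]
cams [array([ 0.56673512, -0.12432617,  0.061     ]), array([ 0.55651746, -0.2512509 ,  0.061     ])]
cams s [array([ 0.56215835, -0.25028934,  0.061     ]), array([ 0.5677128, -0.1189829,  0.061    ])]
eyep [ 0.67136116 -0.01795701  0.044     ] bowl [ 0.55577978 -0.36990937  0.03      ] sd [0.46877691 0.36523437 0.01      ]
knobs [array([0.51436263, 0.20921594, 0.045     ]), array([0.47619046, 0.08613395, 0.045     ])]
```

Run:
```python
from h import *
S=cv2.imread("pics/scene0.png");T=cv2.imread("pics/top0.png")
W=(0,255,255);G=(0,255,0)
a=np.array([.498,.149]);n=np.array([.563,-.184])
cA=[(circ(a,.0225,.122),G),(circ(a,.025,.1195),W),(circ(a,.031,.085),W)]
cN=[(circ(n,.020,.080),G),(circ(n,.030,.040),W),(circ(n,.030,0),W)]
Im=[]
for c,I,ba,bn in(("top",T,(195,210,255,260),(315,185,385,235)),("scene",S,(315,150,375,200),(165,190,235,240))):
    overlay(c,I,cA,ba,6,f"pics/x.png");A=cv2.imread("pics/x.png")
    overlay(c,I,cN,bn,6,f"pics/x.png");B=cv2.imread("pics/x.png")
    Im.append(np.hstack([A,B])[:300])
    
cv2.imwrite("pics/ov1.png",np.vstack([i[:, :780] for i in Im]))
```

```text
(no output)
```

View pics/ov1.png

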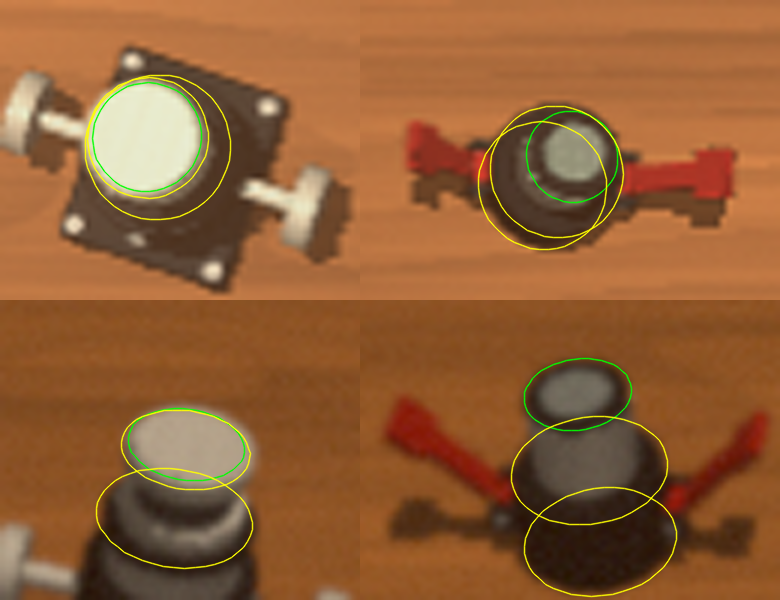

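```bash
cat >> h.py <<'E'
def Rdown(yaw): # tool y down, tool z along (cos,sin)
    z=np.array([np.cos(yaw),np.sin(yaw),0]);y=np.array([0,0,-1.]);return R.from_matrix(np.c_[np.cross(y,z),y,z])
def goal(p,yaw):
    s=robot.read_state();Rc=R.from_rotvec(s["orientation"]);m=Rc.as_matrix()
    print("t",round(s["t"],2),"pos",s["tool_pos"].round(4),"F",s["force"].round(1),"open",round(s["opening"],4),"yaw z",np.degrees(np.arctan2(m[1,2],m[0,2])).round(2),"ydown",m[:,1].round(3),"q6",s["q"].round(2))
    if p is not None:
        print("shift tool mm",(Rc.inv().apply(np.array(p)-s["tool_pos"])*1000).round(1),"turn deg",np.degrees((Rc.inv()*Rdown(np.radians(yaw))).as_rotvec()).round(2))
E
python3 -c "
from h import *
goal([.563,-.184,.20],-4);goal([.563,-.184,.20],176)"
```

```text
t 0.9 pos [ 0.2045 -0.5641  0.2377] F [0.4 0.5 0. ] open 0.0928 yaw z -70.07 ydown [ 0. -0. -1.] q6 [-1.31  0.13  1.49  0.    1.52 -0.09]
shift tool mm [-466.5   37.7 -235.1] turn deg [ -0.   -66.07   0.  ]
t 0.9 pos [ 0.2045 -0.5641  0.2377] F [0.4 0.5 0. ] open 0.0928 yaw z -70.07 ydown [ 0. -0. -1.] q6 [-1.31  0.13  1.49  0.    1.52 -0.09]
shift tool mm [-466.5   37.7 -235.1] turn deg [ -0.   113.93  -0.  ]
```

carry_out(
  motion=[-0.039,0,-0.02,0,-8.2,0,1,-0.0415,0,-0.014,0,-8.2,0,1,-0.043,0,-0.008,0,-8.2,0,1,-0.044,0,-0.002,0,-8.2,0,1,-0.044,0,0.004,0,-8.2,0,1],
  squeeze=45,
)

```text
t: 1.4
tool_pos: [0.3534, -0.4015, 0.2371]
orientation: [-0.936, 1.561, -1.564]
force: [1.5, -0.8, 0.3]
opening: 0.0932
```

```bash
python3 -c "
from h import *
goal([.563,-.184,.20],-4)"
```

```text
t 1.4 pos [ 0.3534 -0.4015  0.2371] F [ 1.5 -0.8  0.3] open 0.0932 yaw z -28.23 ydown [-0.001 -0.002 -1.   ] q6 [-0.94 -0.05  1.67 -0.    1.52 -0.45]
shift tool mm [-290.8   36.6   81.8] turn deg [  0.   -24.23   0.1 ]
```

carry_out(
  motion=[-0.0415,0,0.012,0,-8.1,0,1,-0.0395,0,0.0175,0,-8.1,0,1,-0.0365,0,0.023,0,-8.0,0,1,-0.033,0,0.0275,0,0,0,1,-0.033,0,0.0275,0,0,0,1],
)

```text
t: 1.9
tool_pos: [0.5066, -0.2374, 0.238]
orientation: [-1.188, 1.24, -1.247]
force: [-0.3, -0.6, 0.9]
opening: 0.0931
```

```bash
python3 -c "
from h import *
goal([.563,-.184,.16],-4)"
```

```text
t 1.9 pos [ 0.5066 -0.2374  0.238 ] F [-0.3 -0.6  0.9] open 0.0931 yaw z -2.67 ydown [ 0.002 -0.004 -1.   ] q6 [-0.53  0.02  1.61 -0.    1.51 -0.48]
shift tool mm [-56.3  77.9  53.7] turn deg [-0.11  1.33  0.2 ]
```

carry_out(
  motion=[-0.028,0.0,0.027,0,0.8,0,1,-0.028,0.0,0.026,0,0,0,1,0,0.04,0,0,0,0,1,0,0.035,0,0,0,0,1,0,0,0,0,0,0,1],
)

```text
t: 2.4
tool_pos: [0.5702, -0.176, 0.1634]
orientation: [-1.181, 1.24, -1.255]
force: [-0.6, 0.4, -1.6]
opening: 0.0926
```

Run:
```python
from h import *
goal([.563,-.184,.064],-3.5)
T=imaging.read_camera("top");S=imaging.read_camera("scene")
cv2.imwrite("pics/g1.png",np.vstack([cv2.resize(T[160:260,290:410],None,fx=3,fy=3,interpolation=2),cv2.resize(S[140:240,150:270],None,fx=3,fy=3,interpolation=2)]))
```

```text
t 2.4 pos [ 0.5702 -0.176   0.1634] F [-0.6  0.4 -1.6] open 0.0926 yaw z -3.0 ydown [ 0.008 -0.004 -1.   ] q6 [-0.38  0.16  1.59 -0.    1.38 -0.33]
shift tool mm [ 8.  99.4 -7.5] turn deg [-0.47  0.5   0.22]
```

View pics/g1.png

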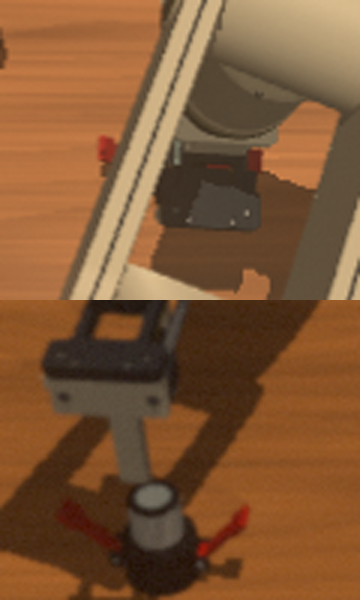

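Run:
```python
from h import *
goal([.563,-.184,.064],-3.5)
for d in(.047,.064):
  p=R.from_rotvec(robot.read_state()["orientation"]).apply([0,.019,d])+robot.read_state()["tool_pos"]
  print(p,(proj("scene",p)-[150,140]+.5)*3+[0,300])
```

```text
t 2.5 pos [ 0.5721 -0.1774  0.1684] F [-0.6  1.1  1.1] open 0.0932 yaw z -3.05 ydown [ 0.014 -0.007 -1.   ] q6 [-0.39  0.15  1.59 -0.    1.38 -0.33]
shift tool mm [  6.4 104.3 -10.2] turn deg [-0.81  0.45  0.35]
[ 0.61930422 -0.18008109  0.15010085] [[137.51881583 477.4707326 ]]
[ 0.63627845 -0.18098575  0.1503398 ] [[132.66037945 494.05070529]]
```

carry_out(
  motion=[0.006,0,-0.01,-0.8,0,0.3,1,0,0,0,0,0,0,1,0,0.02,0,0,0,0,1,0,0.02,0,0,0,0,1,0,0,0,0,0,0,1],
)

```text
t: 3.0
tool_pos: [0.5652, -0.1885, 0.1393]
orientation: [-1.176, 1.238, -1.263]
force: [-0.6, -0.5, -0.8]
opening: 0.0927
```

Run:
```python
from h import *
goal([.563,-.184,.064],-3.5)
```

```text
t 3.0 pos [ 0.5652 -0.1885  0.1393] F [-0.6 -0.5 -0.8] open 0.0927 yaw z -3.29 ydown [ 0.013 -0.007 -1.   ] q6 [-0.41  0.17  1.63 -0.    1.33 -0.35]
shift tool mm [-4.9 75.2 -3.5] turn deg [-0.79  0.21  0.36]
```

carry_out(
  motion=[-0.004,0.02,-0.003,-0.8,0.2,0.3,1,0,0.02,0,0,0,0,1,0,0.02,0,0,0,0,1,0,0.005,0,0,0,0,1,0,0,0,0,0,0,1],
)

```text
t: 3.5
tool_pos: [0.5651, -0.1863, 0.0766]
orientation: [-1.177, 1.251, -1.26]
force: [-0.3, 0.2, -0.0]
opening: 0.0929
```

Run:
```python
from h import *
goal([.563,-.184,.064],-3.5)
```

```text
t 3.5 pos [ 0.5651 -0.1863  0.0766] F [-0.3  0.2 -0. ] open 0.0929 yaw z -3.66 ydown [ 0.005 -0.003 -1.   ] q6 [-0.4   0.24  1.66 -0.    1.23 -0.34]
shift tool mm [-2.2 12.6 -2.3] turn deg [-0.29 -0.16  0.15]
```

carry_out(
  motion=[-0.002,0.006,-0.002,-0.3,0,0.1,1,0,0.005,0,0,0,0,1,0,0,0,0,0,0,1,0,0,0,0,0,0,1,0,0,0,0,0,0,1],
)

```text
t: 4.0
tool_pos: [0.5649, -0.1847, 0.0681]
orientation: [-1.177, 1.253, -1.259]
force: [0.1, -0.4, -0.9]
opening: 0.093
```

Run:
```python
from h import *
goal([.563,-.184,.064],-3.5)
S=imaging.read_camera("scene")
cv2.imwrite("pics/g2.png",cv2.resize(S[140:240,150:270],None,fx=5,fy=5,interpolation=2))
```

```text
t 4.0 pos [ 0.5649 -0.1847  0.0681] F [ 0.1 -0.4 -0.9] open 0.093 yaw z -3.66 ydown [ 0.003 -0.002 -1.   ] q6 [-0.4   0.25  1.67 -0.    1.21 -0.34]
shift tool mm [-0.5  4.1 -2. ] turn deg [-0.18 -0.17  0.11]
```

View pics/g2.png

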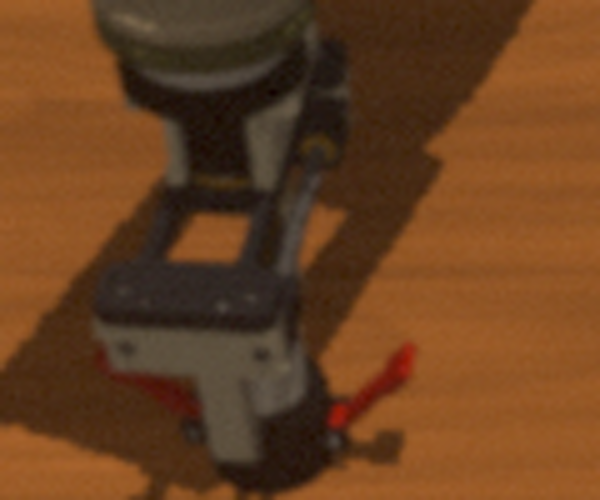

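carry_out(
  motion=[0,0.004,-0.001,0,0,0,1,0,0,0,0,0,0,-1,0,0,0,0,0,0,-1,0,0,0,0,0,0,-1,0,0,0,0,0,0,-1],
  squeeze=45,
)

```text
t: 4.55
tool_pos: [0.5643, -0.1848, 0.0644]
orientation: [-1.177, 1.252, -1.26]
force: [0.3, 0.8, 0.3]
opening: 0.0658
```

carry_out(
  motion=[0,0,0,0,0,0,-1,0,0,0,0,0,0,-1,0,0,0,0,0,0,-1,0,0,0,0,0,0,-1,0,0,0,0,0,0,-1],
)

```text
t: 5.05
tool_pos: [0.5642, -0.1848, 0.0645]
orientation: [-1.177, 1.252, -1.26]
force: [-0.5, -0.0, -0.1]
opening: 0.0398
```

Run:
```python
from h import *
goal([.563,-.184,.064],-3.5)
```

```text
t 5.05 pos [ 0.5642 -0.1848  0.0645] F [-0.5 -0.  -0.1] open 0.0398 yaw z -3.67 ydown [ 0.004 -0.003 -1.   ] q6 [-0.4   0.26  1.67 -0.    1.21 -0.34]
shift tool mm [-0.8  0.5 -1.3] turn deg [-0.24 -0.17  0.13]
```

carry_out(
  motion=[0,-0.01,0,0,0,0,-1,0,-0.03,0,0,0,0,-1,0,-0.04,0,0,0,0,-1,0,-0.04,0,0,0,0,-1,0,-0.03,0,0,0,0,-1],
)

```text
t: 5.55
tool_pos: [0.5582, -0.182, 0.2119]
orientation: [-1.184, 1.267, -1.247]
force: [0.8, -0.3, -3.8]
opening: 0.0395
```

Run:
```python
from h import *
goal([.499,.1495,.225],-3.5)
```

```text
t 5.55 pos [ 0.5582 -0.182   0.2119] F [ 0.8 -0.3 -3.8] open 0.0395 yaw z -3.67 ydown [-0.012  0.004 -1.   ] q6 [-0.4   0.12  1.55 -0.    1.49 -0.34]
shift tool mm [-327.1  -10.9  -80.4] turn deg [ 0.71 -0.17 -0.21]
```

carry_out(
  motion=[-0.025,-0.01,-0.006,0.7,0,-0.2,-1,-0.04,-0.004,-0.01,0,0,0,-1,-0.045,0,-0.011,0,0,0,-1,-0.045,0,-0.011,0,0,0,-1,-0.045,0,-0.011,0,0,0,-1],
)

```text
t: 6.05
tool_pos: [0.5246, 0.0199, 0.2358]
orientation: [-1.167, 1.251, -1.273]
force: [1.7, 0.7, -3.4]
opening: 0.0393
```

Run:
```python
from h import *
goal([.499,.1495,.225],-3.5)
```

```text
t 6.05 pos [0.5246 0.0199 0.2358] F [ 1.7  0.7 -3.4] open 0.0393 yaw z -4.23 ydown [ 0.013 -0.005 -1.   ] q6 [-0.06 -0.09  1.71 -0.    1.5   0.02]
shift tool mm [-127.4    9.8  -35.2] turn deg [-0.78 -0.73  0.26]
```

carry_out(
  motion=[-0.035,0,-0.011,0,-0.4,0,-1,-0.03,0,-0.009,0,0,0,-1,-0.025,0,-0.006,0,0,0,-1,-0.012,0,-0.003,0,0,0,-1,0,0,0,0,0,0,-1],
)

```text
t: 6.55
tool_pos: [0.4984, 0.1333, 0.237]
orientation: [-1.173, 1.241, -1.262]
force: [-0.7, -0.1, -2.8]
opening: 0.0393
```

Run:
```python
from h import *
goal([.499,.1495,.225],-4)
```

```text
t 6.55 pos [0.4984 0.1333 0.237 ] F [-0.7 -0.1 -2.8] open 0.0393 yaw z -3.41 ydown [ 0.013 -0.003 -1.   ] q6 [ 0.17 -0.11  1.73 -0.01  1.51  0.23]
shift tool mm [-16.2  12.   -0.5] turn deg [-0.78  0.59  0.14]
```

carry_out(
  motion=[-0.009,0,0,-0.7,0,0.1,-1,-0.005,0,0,0,0,0,-1,0,0.003,0,0,0,0,-1,0,0,0,0,0,0,-1,0,0,0,0,0,0,-1],
)

```text
t: 7.05
tool_pos: [0.5003, 0.1449, 0.2335]
orientation: [-1.181, 1.255, -1.257]
force: [0.0, 0.4, -2.6]
opening: 0.0394
```

Run:
```python
from h import *
goal([.499,.1495,.225],-4)
S=imaging.read_camera("scene");T=imaging.read_camera("top")
cv2.imwrite("pics/s3.png",S);cv2.imwrite("pics/t3.png",T)
goal([.499,.1495,.225],-4)
cv2.imwrite("pics/g3.png",np.hstack([cv2.resize(S[80:220,290:410],None,fx=4,fy=4,interpolation=2)[:560],cv2.resize(T[180:320,180:260],None,fx=4,fy=4,interpolation=2)]))
```

```text
t 7.05 pos [0.5003 0.1449 0.2335] F [ 0.   0.4 -2.6] open 0.0394 yaw z -3.62 ydown [-0.    -0.002 -1.   ] q6 [ 0.18 -0.08  1.71 -0.    1.51  0.25]
shift tool mm [-4.6  8.5 -1.6] turn deg [0.01 0.38 0.13]
t 7.15 pos [0.5002 0.1449 0.2335] F [ 0.9 -0.4 -3.3] open 0.0393 yaw z -3.61 ydown [-0.    -0.002 -1.   ] q6 [ 0.19 -0.08  1.71 -0.    1.51  0.25]
shift tool mm [-4.5  8.5 -1.5] turn deg [0.01 0.39 0.13]
```

View pics/g3.png

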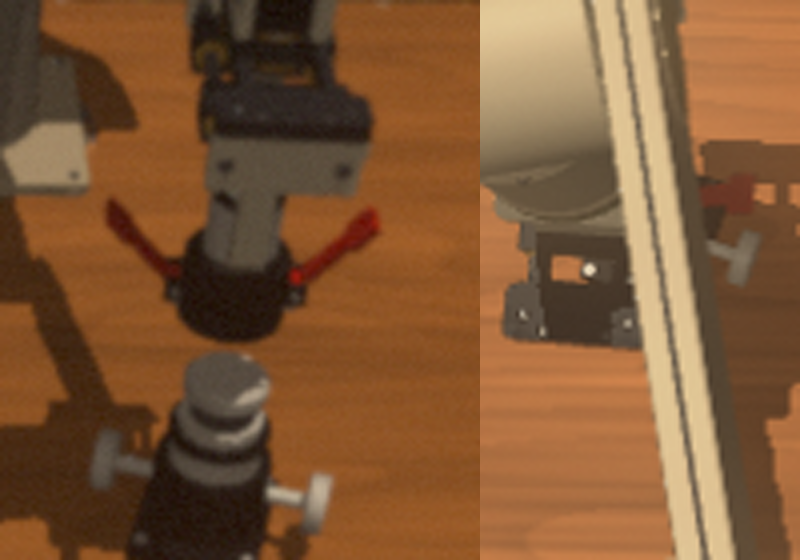

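Run:
```python
from h import *
S=cv2.imread("pics/s3.png");S0=cv2.imread("pics/scene0.png");T0=cv2.imread("pics/top0.png")
W=(0,255,255);G=(0,255,0)
c=[.5002,.1449];a=[.499,.1505]
b=(310,115,370,185)
overlay("scene",S,[(circ(c,.030,.1695),G),(circ(c,.030,.2095),G),(circ(a,.0225,.122),W),(circ(a,.025,.1195),W),(circ(a,.025,.1115),W)],b,8,"pics/x.png");A=cv2.imread("pics/x.png")
overlay("top",T0,[(circ(a,.0225,.122),W),(circ(a,.025,.1195),W)],(205,217,240,252),8,"pics/x.png");B=cv2.imread("pics/x.png")
B=np.vstack([B,np.zeros((280,280,3),np.uint8)])
cv2.imwrite("pics/ov3.png",np.hstack([A,B]))
```

```text
(no output)
```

View pics/ov3.png

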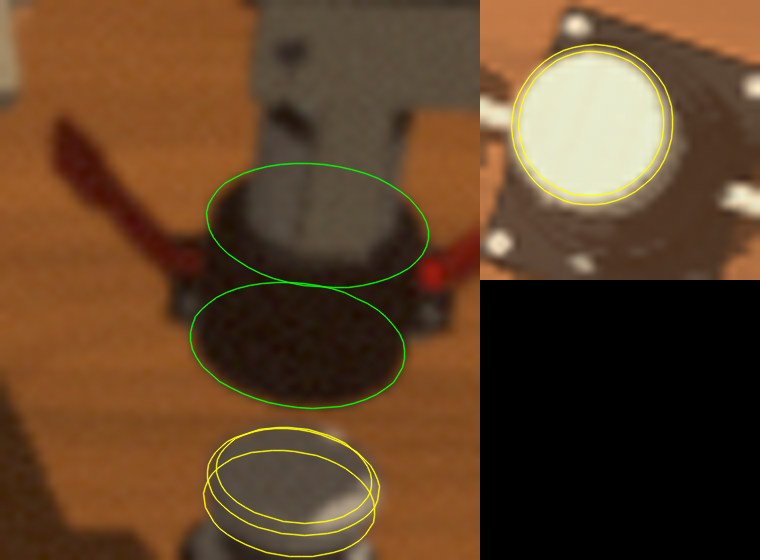

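Run:
```python
from h import *
from scipy.ndimage import map_coordinates as mc
def fit(cam,img,rz,c0,sel,rng=.006):
    g=cv2.GaussianBlur(img.astype(float),(0,0),.6); best=[]
    for dx in np.arange(-rng,rng+1e-9,.0005):
        for dy in np.arange(-rng,rng+1e-9,.0005):
            c=np.array(c0)+[dx,dy];sc=0
            for r,z in rz:
                qi=proj(cam,circ(c,r-.0015,z,72));qo=proj(cam,circ(c,r+.0015,z,72))
                m=sel(qo,qo.mean(0))
                f=lambda q:np.stack([mc(g[...,k],[q[m,1],q[m,0]],order=1) for k in range(3)],1)
                sc+=np.linalg.norm(f(qi)-f(qo),axis=1).mean()
            best.append((sc,*c))
    b=np.array(sorted(best)[::-1][:12]);print(cam,b[0].round(4),"mean",np.average(b[:,1:],axis=0).round(4))
S3=cv2.imread("pics/s3.png");S0=cv2.imread("pics/scene0.png");T0=cv2.imread("pics/top0.png")
up=lambda q,m:q[:,1]<m[1]+2
al=lambda q,m:q[:,1]<1e9
dn=lambda q,m:q[:,1]>m[1]
ul=lambda q,m:(q[:,0]-m[0])+(q[:,1]-m[1])<3
print("scene adaptor"); fit("scene",S0,[(.025,.1195)],[.499,.150],up); fit("scene",S3,[(.025,.1195)],[.499,.150],up)
print("top adaptor"); fit("top",T0,[(.0225,.122)],[.499,.150],al); fit("top",T0,[(.025,.1195)],[.499,.150],ul)
print("held mouth"); fit("scene",S3,[(.030,.1695)],[.5002,.1449],dn)
print("coupling on table"); fit("scene",S0,[(.030,0)],[.5642,-.1848],dn);fit("top",T0,[(.030,0.0)],[.5642,-.1848],dn)
```

```text
scene adaptor
scene [47.9738  0.4965  0.152 ] mean [0.4964 0.152 ]
scene [21.0224  0.4985  0.1505] mean [0.4985 0.1506]
top adaptor
top [93.028   0.498   0.1505] mean [0.498  0.1507]
top [104.5118   0.497    0.1505] mean [0.4969 0.1503]
held mouth
scene [42.4554  0.4992  0.1454] mean [0.4992 0.1454]
coupling on table
scene [39.33    0.5617 -0.1858] mean [ 0.5618 -0.1858]
top [48.7112  0.5617 -0.1893] mean [ 0.5617 -0.1894]
```

carry_out(
  motion=[-0.005,0,-0.002,0,0,0,-1,0,0.01,0,0,0,0,-1,0,0.012,0,0,0,0,-1,0,0.01,0,0,0,0,-1,0,0,0,0,0,0,-1],
)

```text
t: 7.65
tool_pos: [0.4979, 0.15, 0.1981]
orientation: [-1.181, 1.255, -1.257]
force: [-0.5, -0.5, -2.7]
opening: 0.0397
```

Run:
```python
from h import *
goal([.4985,.1502,.186],-3.6)
```

```text
t 7.65 pos [0.4979 0.15   0.1981] F [-0.5 -0.5 -2.7] open 0.0397 yaw z -3.64 ydown [-0.001 -0.002 -1.   ] q6 [ 0.2  -0.06  1.76 -0.    1.45  0.26]
shift tool mm [-0.3 12.1  0.6] turn deg [ 0.05 -0.04  0.14]
```

Position good; go down gently to the rim.

carry_out(
  motion=[0,0.004,0.0005,0,0,0,-1,0,0.004,0,0,0,0,-1,0,0.004,0,0,0,0,-1,0,0.003,0,0,0,0,-1,0,0.002,0,0,0,0,-1],
)

```text
t: 8.15
tool_pos: [0.4985, 0.1502, 0.1801]
orientation: [-1.181, 1.256, -1.257]
force: [-3.3, 0.3, 5.0]
opening: 0.0392
```

Run:
```python
from h import *
goal([.4985,.1502,.186],-3.6); print(robot.read_state()["wrist_torque"].round(2))
```

```text
t 8.15 pos [0.4985 0.1502 0.1801] F [-3.3  0.3  5. ] open 0.0392 yaw z -3.64 ydown [-0.001 -0.002 -1.   ] q6 [ 0.2  -0.05  1.78 -0.    1.41  0.26]
shift tool mm [-0.  -5.9 -0. ] turn deg [ 0.06 -0.04  0.11]
[0.37 0.91 0.05]
```

carry_out(
  motion=[0,-0.001,-0.001,0,0,0,-1,0,0,0,0,0,0,-1,0,0.001,0,0,0,0,-1,0,0.001,0,0,0,0,-1,0,0.001,0,0,0,0,-1],
)

```text
t: 8.65
tool_pos: [0.4979, 0.1503, 0.1786]
orientation: [-1.18, 1.255, -1.257]
force: [0.3, 0.6, -3.4]
opening: 0.039
```

Run:
```python
from h import *
goal([.4985,.1502,.186],-3.6); print(robot.read_state()["wrist_torque"].round(2))
```

```text
t 8.65 pos [0.4979 0.1503 0.1786] F [ 0.3  0.6 -3.4] open 0.039 yaw z -3.63 ydown [ 0.    -0.002 -1.   ] q6 [ 0.2  -0.05  1.78 -0.    1.41  0.26]
shift tool mm [ 0.1 -7.4  0.6] turn deg [-0.02 -0.03  0.09]
[ 0.15 -0.02 -0.02]
```

Free again. Continue down.

carry_out(
  motion=[0,0.002,0,0,0,0,-1,0,0.002,0,0,0,0,-1,0,0.002,0,0,0,0,-1,0,0.002,0,0,0,0,-1,0,0.002,0,0,0,0,-1],
)

```text
t: 9.15
tool_pos: [0.4977, 0.1506, 0.1676]
orientation: [-1.18, 1.255, -1.257]
force: [-0.3, 0.5, -1.9]
opening: 0.0393
```

Run:
```python
from h import *
goal([.498,.1502,.155],-3.6); print(robot.read_state()["wrist_torque"].round(2))
```

```text
t 9.15 pos [0.4977 0.1506 0.1676] F [-0.3  0.5 -1.9] open 0.0393 yaw z -3.62 ydown [-0.    -0.001 -1.   ] q6 [ 0.2  -0.04  1.79 -0.    1.39  0.26]
shift tool mm [ 0.3 12.6  0.3] turn deg [-0.   -0.02  0.07]
[0.15 0.01 0.02]
```

carry_out(
  motion=[0,0.002,0,0,0,0,-1,0,0.002,0,0,0,0,-1,0,0.002,0,0,0,0,-1,0,0.002,0,0,0,0,-1,0,0.001,0,0,0,0,-1],
)

```text
t: 9.65
tool_pos: [0.4976, 0.1506, 0.1576]
orientation: [-1.18, 1.255, -1.256]
force: [-0.3, 1.0, -2.0]
opening: 0.0393
```

Run:
```python
from h import *
goal([.498,.1502,.155],-3.6); print(robot.read_state()["wrist_torque"].round(2))
```

```text
t 9.65 pos [0.4976 0.1506 0.1576] F [-0.3  1.  -2. ] open 0.0393 yaw z -3.63 ydown [-0.    -0.001 -1.   ] q6 [ 0.2  -0.03  1.81 -0.    1.37  0.26]
shift tool mm [0.4 2.6 0.4] turn deg [ 0.01 -0.03  0.07]
[0.17 0.01 0.02]
```

carry_out(
  motion=[0,0.001,0,0,0,0,-1,0,0.001,0,0,0,0,-1,0,0.001,0,0,0,0,-1,0,0.0005,0,0,0,0,-1,0,0.0005,0,0,0,0,-1],
)

```text
t: 10.15
tool_pos: [0.4978, 0.1509, 0.1543]
orientation: [-1.179, 1.255, -1.256]
force: [-3.1, 0.5, 3.7]
opening: 0.0396
```

Run:
```python
from h import *
goal([.498,.1502,.1515],-3.6); print(robot.read_state()["wrist_torque"].round(2))
```

```text
t 10.15 pos [0.4978 0.1509 0.1543] F [-3.1  0.5  3.7] open 0.0396 yaw z -3.62 ydown [ 0.    -0.001 -1.   ] q6 [ 0.2  -0.03  1.81 -0.    1.36  0.26]
shift tool mm [0.7 2.8 0.3] turn deg [-0.01 -0.02  0.04]
[0.2  0.74 0.06]
```

carry_out(
  motion=[0,0.001,0,0,0,0,-1,0,0.001,0,0,0,0,-1,0,0.001,0,0,0,0,-1,0,0.001,0,0,0,0,-1,0,0.001,0,0,0,0,-1],
)

```text
t: 10.65
tool_pos: [0.4979, 0.151, 0.1541]
orientation: [-1.179, 1.254, -1.256]
force: [-5.6, -0.5, 8.7]
opening: 0.0395
```

Run:
```python
from h import *
goal([.498,.1502,.1515],-3.6); print(robot.read_state()["wrist_torque"].round(2))
```

```text
t 10.65 pos [0.4979 0.151  0.1541] F [-5.6 -0.5  8.7] open 0.0395 yaw z -3.6 ydown [ 0.001 -0.001 -1.   ] q6 [ 0.2  -0.03  1.81 -0.    1.36  0.26]
shift tool mm [0.7 2.6 0.2] turn deg [-0.05  0.    0.04]
[ 0.04  1.41 -0.  ]
```

carry_out(
  motion=[0,0.001,-0.0005,0,0,0,-1,0,0.0014,-0.0005,0,0,0,-1,0,0.0016,-0.0005,0,0,0,-1,0,0.0016,-0.0005,0,0,0,-1,0,0.0016,-0.0005,0,0,0,-1],
)

```text
t: 11.15
tool_pos: [0.4976, 0.151, 0.1541]
orientation: [-1.174, 1.25, -1.259]
force: [-5.2, -1.1, 11.4]
opening: 0.0397
```

Run:
```python
from h import *
goal([.498,.1502,.1515],-3.6); print(robot.read_state()["wrist_torque"].round(2))
```

```text
t 11.15 pos [0.4976 0.151  0.1541] F [-5.2 -1.1 11.4] open 0.0397 yaw z -3.59 ydown [ 0.007 -0.001 -1.   ] q6 [ 0.2  -0.04  1.82 -0.    1.36  0.26]
shift tool mm [0.8 2.6 0.5] turn deg [-0.41  0.01  0.02]
[-0.07  1.52  0.06]
```

carry_out(
  motion=[0,0.0005,-0.0003,-0.4,0,0,-1,0,0.001,-0.0005,-0.2,0,0,-1,0,0.0016,-0.0005,-0.2,0,0,-1,0,0.0018,-0.0005,-0.2,0,0,-1,0,0.002,-0.0005,-0.2,0,0,-1],
)

```text
t: 11.65
tool_pos: [0.4983, 0.1511, 0.1536]
orientation: [-1.184, 1.261, -1.251]
force: [-7.6, -0.8, 16.8]
opening: 0.0396
```

Run:
```python
from h import *
goal([.498,.1502,.1515],-3.6); print(robot.read_state()["wrist_torque"].round(2))
```

```text
t 11.65 pos [0.4983 0.1511 0.1536] F [-7.6 -0.8 16.8] open 0.0396 yaw z -3.59 ydown [-0.007  0.001 -1.   ] q6 [ 0.19 -0.02  1.8   0.    1.37  0.26]
shift tool mm [ 0.9  2.1 -0.2] turn deg [ 0.4   0.01 -0.02]
[-0.18  1.79 -0.02]
```

carry_out(
  motion=[0,0.0015,-0.001,0.4,0,0,-1,0,0.002,-0.001,0,0,0,-1,0,0.002,-0.001,0,0,0,-1,0,0.0022,-0.001,0,0,0,-1,0,0.0022,-0.001,0,0,0,-1],
)

```text
t: 12.15
tool_pos: [0.4973, 0.1516, 0.1531]
orientation: [-1.171, 1.249, -1.259]
force: [-6.6, -1.0, 16.7]
opening: 0.0392
```

Run:
```python
from h import *
goal([.498,.1502,.1515],-3.6); print(robot.read_state()["wrist_torque"].round(2))
```

```text
t 12.15 pos [0.4973 0.1516 0.1531] F [-6.6 -1.  16.7] open 0.0392 yaw z -3.6 ydown [ 0.01   0.001 -1.   ] q6 [ 0.2  -0.04  1.82 -0.    1.35  0.26]
shift tool mm [1.3 1.6 0.8] turn deg [-0.56  0.   -0.09]
[-0.45  1.62 -0.03]
```

carry_out(
  motion=[0.0005,0.002,0,-0.4,0,0,-1,0.0005,0.0022,0,-0.1,0,0,-1,0,0.0022,0,-0.1,0,0,-1,0,0.0024,0,-0.1,0,0,-1,0,0.0024,0,-0.1,0,0,-1],
)

```text
t: 12.65
tool_pos: [0.498, 0.1511, 0.1517]
orientation: [-1.179, 1.258, -1.252]
force: [-15.0, -2.1, 25.4]
opening: 0.0395
```

Run:
```python
from h import *
goal([.498,.1502,.1515],-3.6); print(robot.read_state()["wrist_torque"].round(2))
S=imaging.read_camera("scene");cv2.imwrite("pics/s4.png",S)
cv2.imwrite("pics/g4.png",cv2.resize(S[110:220,290:400],None,fx=5,fy=5,interpolation=2))
```

```text
t 12.65 pos [0.498  0.1511 0.1517] F [-15.   -2.1  25.4] open 0.0395 yaw z -3.58 ydown [-0.002  0.003 -1.   ] q6 [ 0.19 -0.03  1.81  0.    1.36  0.26]
shift tool mm [0.9 0.2 0.1] turn deg [ 0.14  0.02 -0.14]
[-0.52  2.5  -0.05]
```

View pics/g4.png

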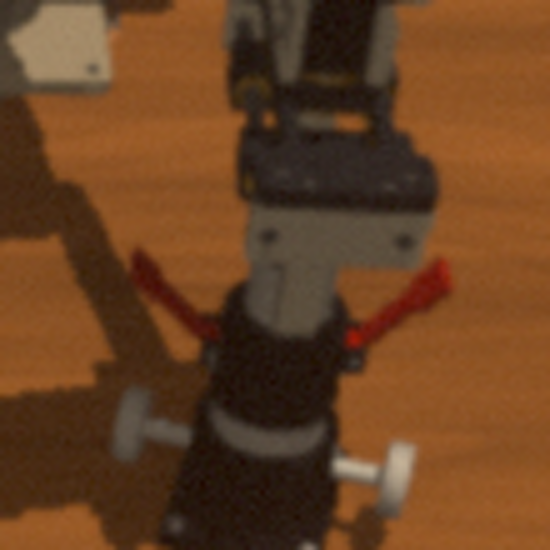

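carry_out(
  motion=[0,0,0,0,0,0,-1,0,0,0,0,0,0,-1,0,0,0,0,0,0,-1,0,0,0,0,0,0,-1,0,0,0,0,0,0,-1],
)

```text
t: 13.2
tool_pos: [0.4978, 0.151, 0.1518]
orientation: [-1.18, 1.258, -1.252]
force: [-3.6, 0.4, 3.7]
opening: 0.0395
```

Run:
```python
from h import *
goal([.498,.1502,.1515],-3.6); print(robot.read_state()["wrist_torque"].round(2))
S=cv2.imread("pics/s4.png")
c=[.4975,.1507];G=(0,255,0)
overlay("scene",S,[(circ(c,.030,.087),G),(circ(c,.030,.127),G),(circ(c,.031,.085),(0,255,255)),(circ(c,.036,.060),(255,255,0))],(305,140,385,215),8,"pics/ov4.png")
```

```text
t 13.2 pos [0.4978 0.151  0.1518] F [-3.6  0.4  3.7] open 0.0395 yaw z -3.58 ydown [-0.003  0.002 -1.   ] q6 [ 0.19 -0.03  1.81  0.    1.36  0.26]
shift tool mm [0.8 0.3 0.2] turn deg [ 0.17  0.02 -0.13]
[ 0.06  0.45 -0.02]
```

View pics/ov4.png

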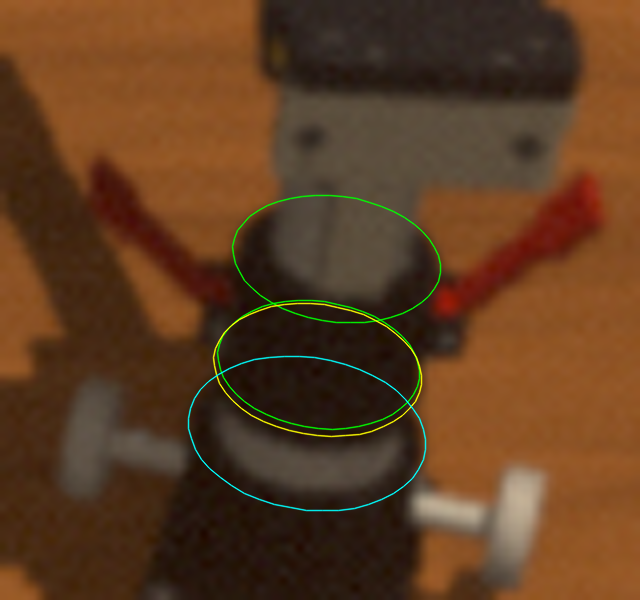

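carry_out(
  motion=[0,0.001,-0.0005,0,0,0,-1,0,0.0014,-0.0005,0,0,0,-1,0,0.0016,-0.0005,0,0,0,-1,0,0.0018,-0.0005,0,0,0,-1,0,0.0018,-0.0005,0,0,0,-1],
)

```text
t: 13.7
tool_pos: [0.4977, 0.1511, 0.1516]
orientation: [-1.175, 1.254, -1.255]
force: [-8.3, -1.4, 15.2]
opening: 0.0393
```

Run:
```python
from h import *
goal([.498,.1502,.1515],-3.6); print(robot.read_state()["wrist_torque"].round(2))
```

```text
t 13.7 pos [0.4977 0.1511 0.1516] F [-8.3 -1.4 15.2] open 0.0393 yaw z -3.57 ydown [ 0.003  0.002 -1.   ] q6 [ 0.2  -0.03  1.81  0.    1.35  0.26]
shift tool mm [0.9 0.1 0.3] turn deg [-0.18  0.03 -0.14]
[-0.28  1.51  0.02]
```

carry_out(
  motion=[0,0,0,0,0,0,-1,0,0,0,0,0,0,1,0,0,0,0,0,0,1,0,0,0,0,0,0,1,0,0,0,0,0,0,1],
)

```text
t: 14.2
tool_pos: [0.4986, 0.1506, 0.1511]
orientation: [-1.174, 1.252, -1.256]
force: [0.4, -0.1, 0.1]
opening: 0.0664
```

carry_out(
  motion=[0,0,0,0,0,0,1,0,-0.005,0,0,0,0,1,0,-0.02,0,0,0,0,1,0,-0.03,0,0,0,0,1,0,-0.03,0,0,0,0,1],
)

```text
t: 14.7
tool_pos: [0.4951, 0.1496, 0.2335]
orientation: [-1.183, 1.259, -1.254]
force: [0.7, -0.3, -1.0]
opening: 0.093
```

Run:
```python
from h import *
goal([.498,.1502,.1515],-3.6); print(robot.read_state()["wrist_torque"].round(2))
S=imaging.read_camera("scene");cv2.imwrite("pics/s5.png",S)
c=[.4977,.151];G=(0,255,0)
overlay("scene",S,[(circ(c,.030,.087),G),(circ(c,.030,.127),G),(circ(c,.020,.167),G)],(305,115,385,190),8,"pics/ov5.png")
```

```text
t 14.7 pos [0.4951 0.1496 0.2335] F [ 0.7 -0.3 -1. ] open 0.093 yaw z -3.61 ydown [-0.005 -0.001 -1.   ] q6 [ 0.19 -0.09  1.72  0.    1.52  0.26]
shift tool mm [-0.8 82.   3.3] turn deg [ 0.28 -0.01  0.06]
[ 0.01 -0.1   0.02]
```

View pics/ov5.png

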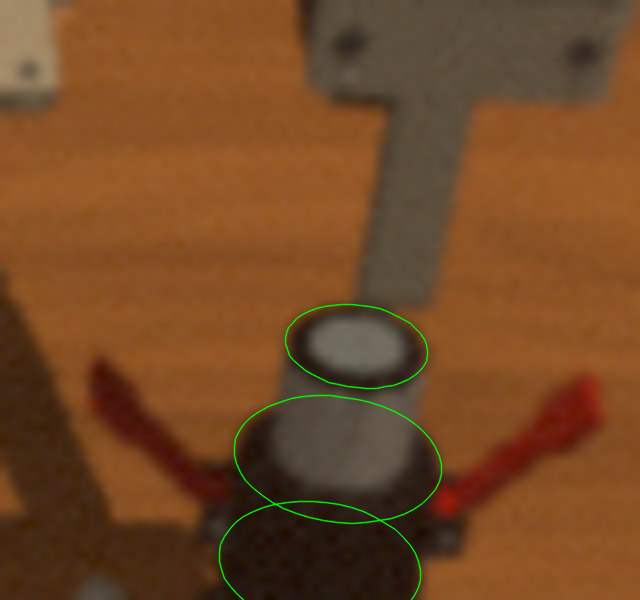

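```bash
cat >> h.py <<'E'
AX=np.array([.4977,.151]);U=np.array([.0628,.998])
def cam(side,r,ztip):
    p=AX+side*U*r/1000; goal([*p,ztip/1000+.019],-3.6)
    s=robot.read_state(); print("now r",round(float((s["tool_pos"][:2]-AX)@U*side*1000),1),"tip z",round(s["tool_pos"][2]*1000-19,1),"W",s["wrist_torque"].round(2))
E
python3 -c "
from h import *
cam(1,48,170)"
```

```text
t 14.75 pos [0.4975 0.1501 0.2398] F [0.9 0.1 4.5] open 0.093 yaw z -3.61 ydown [ 0.003  0.001 -1.   ] q6 [ 0.19 -0.09  1.71  0.    1.52  0.26]
shift tool mm [-48.8  50.8   0. ] turn deg [-0.16 -0.01 -0.06]
now r -0.9 tip z 220.8 W [-0.02 -0.05 -0.02]
```

carry_out(
  motion=[-0.02,0,0,0,0,0,-1,-0.02,0,0,0,0,0,-1,-0.008,0,0,0,0,0,-1,0,0,0,0,0,0,-1,0,0,0,0,0,0,-1],
  squeeze=20,
)

```text
t: 15.25
tool_pos: [0.5028, 0.1991, 0.2448]
orientation: [-1.169, 1.249, -1.259]
force: [-0.3, 0.6, -1.1]
opening: 0.0578
```

carry_out(
  motion=[0,0,0,0,0,0,-1,0,0,0,0,0,0,-1,0,0,0,0,0,0,-1,0,0.015,0,0,0,0,-1,0,0.015,0,0,0,0,-1],
)

```text
t: 15.75
tool_pos: [0.5042, 0.1971, 0.2145]
orientation: [-1.166, 1.249, -1.262]
force: [0.2, 0.7, -0.4]
opening: 0.0174
```

```bash
python3 -c "
from h import *
cam(1,48,158)
S=imaging.read_camera('scene')
cv2.imwrite('pics/g6.png',cv2.resize(S[90:190,300:420],None,fx=5,fy=5,interpolation=2))
"
```

```text
t 15.75 pos [0.5042 0.1971 0.2145] F [ 0.2  0.7 -0.4] open 0.0174 yaw z -3.76 ydown [ 0.013  0.002 -1.   ] q6 [ 0.28 -0.03  1.7  -0.    1.46  0.34]
shift tool mm [-1.4 37.5 -4.1] turn deg [-0.75 -0.15 -0.16]
now r 46.5 tip z 195.5 W [-0.08 -0.05  0.01]
```

View pics/g6.png

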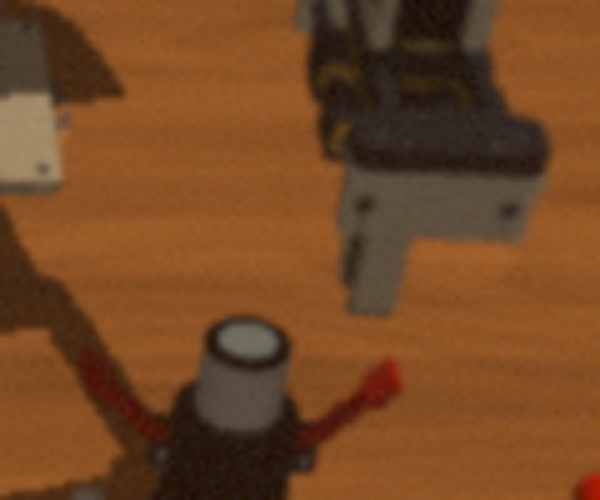

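carry_out(
  motion=[-0.001,0.01,-0.004,-0.7,0,0,-1,0,0.01,0,0,0,0,-1,0,0.01,0,0,0,0,-1,0,0.003,0,0,0,0,-1,0,0,0,0,0,0,-1],
)

```text
t: 16.3
tool_pos: [0.4966, 0.1977, 0.1718]
orientation: [-1.185, 1.264, -1.253]
force: [0.0, -0.4, 0.1]
opening: 0.0002
```

```bash
python3 -c "
from h import *
cam(1,50,150)
"
```

```text
t 16.3 pos [0.4966 0.1977 0.1718] F [ 0.  -0.4  0.1] open 0.0002 yaw z -3.75 ydown [-0.01  0.   -1.  ] q6 [0.28 0.   1.74 0.   1.4  0.35]
shift tool mm [-3.5  2.7  4. ] turn deg [ 0.55 -0.15  0.02]
now r 46.5 tip z 152.8 W [-0.06 -0.07  0.  ]
```

carry_out(
  motion=[-0.0035,0.002,0.004,0.5,0,0,-1,-0.005,0.004,0,0,0,0,-1,-0.005,0.004,0,0,0,0,-1,-0.004,0.005,0,0,0,0,-1,0,0,0,0,0,0,-1],
)

```text
t: 16.8
tool_pos: [0.5034, 0.2157, 0.1573]
orientation: [-1.176, 1.255, -1.26]
force: [0.2, -0.3, -0.5]
opening: 0.0002
```

```bash
python3 -c "
from h import *
cam(1,68.5,131)
"
```

```text
t 16.8 pos [0.5034 0.2157 0.1573] F [ 0.2 -0.3 -0.5] open 0.0002 yaw z -3.78 ydown [ 0.003 -0.001 -1.   ] q6 [ 0.31  0.04  1.73 -0.    1.37  0.38]
shift tool mm [-3.5  7.3 -1.7] turn deg [-0.17 -0.18  0.07]
now r 65.0 tip z 138.3 W [-0.25 -0.08 -0.03]
```

carry_out(
  motion=[-0.003,0.006,-0.001,0,0,0,-1,-0.003,0.006,0,0,0,0,-1,-0.002,0.006,0,0,0,0,-1,-0.002,0.006,0,0,0,0,-1,-0.002,0.005,0,0,0,0,-1],
)

```text
t: 17.3
tool_pos: [0.5044, 0.2286, 0.1276]
orientation: [-1.174, 1.253, -1.261]
force: [-1.2, -3.8, 5.3]
opening: 0.0002
```

```bash
python3 -c "
from h import *
cam(1,80,103)
S=imaging.read_camera('scene')
cv2.imwrite('pics/g7.png',cv2.resize(S[90:190,300:420],None,fx=5,fy=5,interpolation=2))
"
```

```text
t 17.3 pos [0.5044 0.2286 0.1276] F [-1.2 -3.8  5.3] open 0.0002 yaw z -3.78 ydown [ 0.006 -0.001 -1.   ] q6 [ 0.33  0.08  1.75 -0.    1.31  0.4 ]
shift tool mm [-2.2  5.6 -1.9] turn deg [-0.33 -0.18  0.06]
now r 77.8 tip z 108.6 W [-0.8   0.01 -0.  ]
```

View pics/g7.png

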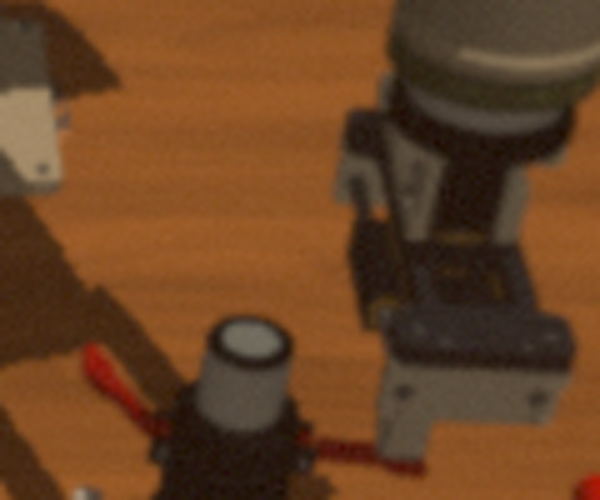

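carry_out(
  motion=[-0.001,0.005,-0.001,0,0,0,-1,-0.001,0.005,0,0,0,0,-1,-0.001,0.004,0,0,0,0,-1,0,0.003,0,0,0,0,-1,0,0.002,0,0,0,0,-1],
)

```text
t: 17.85
tool_pos: [0.5063, 0.2331, 0.1106]
orientation: [-1.168, 1.249, -1.262]
force: [-2.7, -2.5, 14.0]
opening: 0.0002
```

```bash
python3 -c "
from h import *
cam(1,82,95)
"
```

```text
t 17.85 pos [0.5063 0.2331 0.1106] F [-2.7 -2.5 14. ] open 0.0002 yaw z -3.77 ydown [ 0.011  0.001 -1.   ] q6 [ 0.34  0.1   1.76 -0.    1.27  0.41]
shift tool mm [ 0.5 -3.4 -3.4] turn deg [-0.65 -0.17 -0.08]
now r 82.5 tip z 91.6 W [-0.74  0.46 -0.08]
```

carry_out(
  motion=[0,0.002,-0.001,-0.5,0,0,-1,0,0.002,-0.001,0,0,0,-1,0,0.002,0,0,0,0,-1,0,0.002,0,0,0,0,-1,0,0.002,0,0,0,0,-1],
)

```text
t: 18.35
tool_pos: [0.5087, 0.2358, 0.1084]
orientation: [-1.163, 1.252, -1.258]
force: [-4.2, -2.7, 14.5]
opening: 0.0005
```

```bash
python3 -c "
from h import *
cam(1,82,95)
S=imaging.read_camera('scene')
cv2.imwrite('pics/g8.png',cv2.resize(S[90:190,300:420],None,fx=5,fy=5,interpolation=2))
"
```

```text
t 18.35 pos [0.5087 0.2358 0.1084] F [-4.2 -2.7 14.5] open 0.0005 yaw z -3.77 ydown [ 0.012  0.006 -1.   ] q6 [0.34 0.11 1.75 0.   1.27 0.41]
shift tool mm [ 3.3 -5.7 -5.6] turn deg [-0.68 -0.16 -0.41]
now r 85.4 tip z 89.4 W [-0.58  0.71 -0.04]
```

View pics/g8.png

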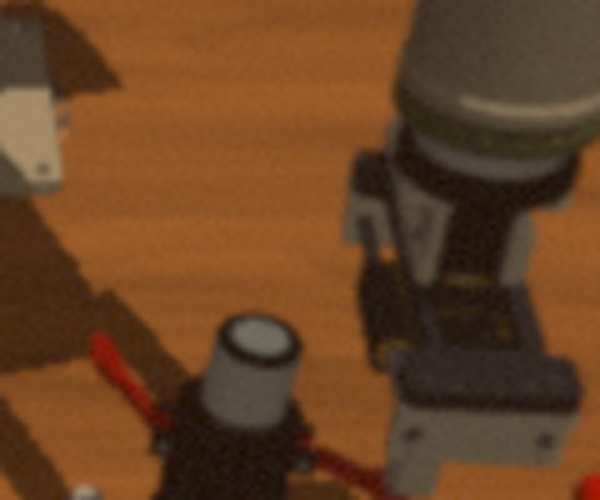

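carry_out(
  motion=[0,-0.003,0,0,0,0,-1,0,-0.01,0,-0.6,0,0,-1,0,-0.02,0,0,0,0,-1,0,-0.03,0,0,0,0,-1,0,-0.03,0,0,0,0,-1],
)

```text
t: 18.9
tool_pos: [0.504, 0.2356, 0.1981]
orientation: [-1.182, 1.269, -1.246]
force: [0.5, -0.4, -1.0]
opening: 0.0008
```

```bash
python3 -c "
from h import *
cam(1,82,210)
S=imaging.read_camera('scene');cv2.imwrite('pics/s9.png',S)
c=AX;G=(0,255,0)
overlay('scene',S,[(circ(c,.030,.087),G),(circ(c,.030,.127),G),(circ(c,.020,.167),G)],(305,115,405,190),8,'pics/ov9.png')
"
```

```text
t 18.9 pos [0.504  0.2356 0.1981] F [ 0.5 -0.4 -1. ] open 0.0008 yaw z -3.72 ydown [-0.012  0.007 -1.   ] q6 [0.34 0.04 1.65 0.01 1.45 0.4 ]
shift tool mm [  2.7 -30.9  -1.4] turn deg [ 0.73 -0.12 -0.34]
now r 84.9 tip z 179.1 W [ 0.   -0.1   0.02]
```

View pics/ov9.png

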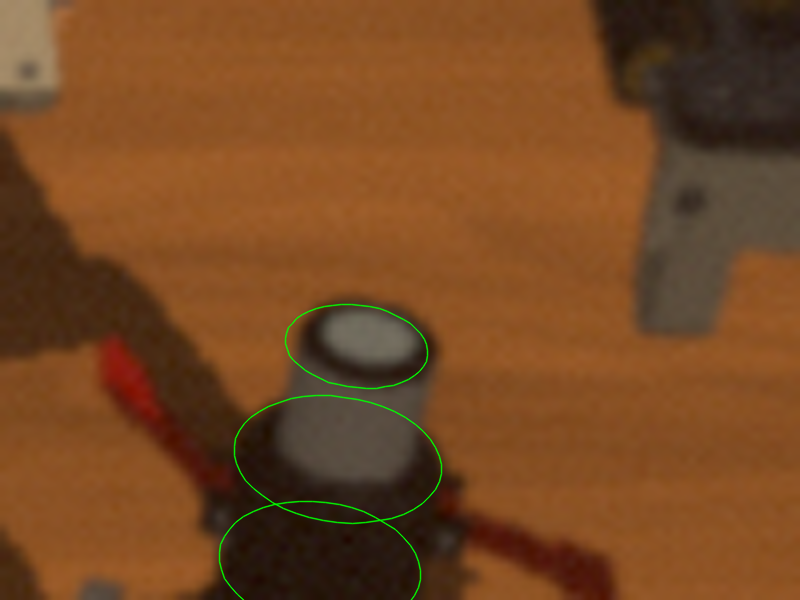

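carry_out(
  motion=[0.01,-0.015,-0.002,0.7,0,-0.3,-1,0.03,-0.005,0,0,0,0,-1,0.03,0,0,0,0,0,-1,0.02,0,0,0,0,0,-1,0,0,0,0,0,0,-1],
)

```text
t: 19.45
tool_pos: [0.4996, 0.1465, 0.2287]
orientation: [-1.166, 1.25, -1.253]
force: [-0.4, 0.7, 0.8]
opening: 0.0002
```

```bash
python3 -c "
from h import *
cam(1,-14,172)
S=imaging.read_camera('top')
cv2.imwrite('pics/g10.png',cv2.resize(S[180:300,160:280],None,fx=5,fy=5,interpolation=2))
"
```

```text
t 19.45 pos [0.4996 0.1465 0.2287] F [-0.4  0.7  0.8] open 0.0002 yaw z -3.53 ydown [ 0.01   0.007 -1.   ] q6 [ 0.18 -0.09  1.73  0.01  1.49  0.24]
shift tool mm [10.  37.6 -2.6] turn deg [-0.57  0.07 -0.46]
now r -4.3 tip z 209.7 W [-0.08 -0.15 -0.  ]
```

View pics/g10.png

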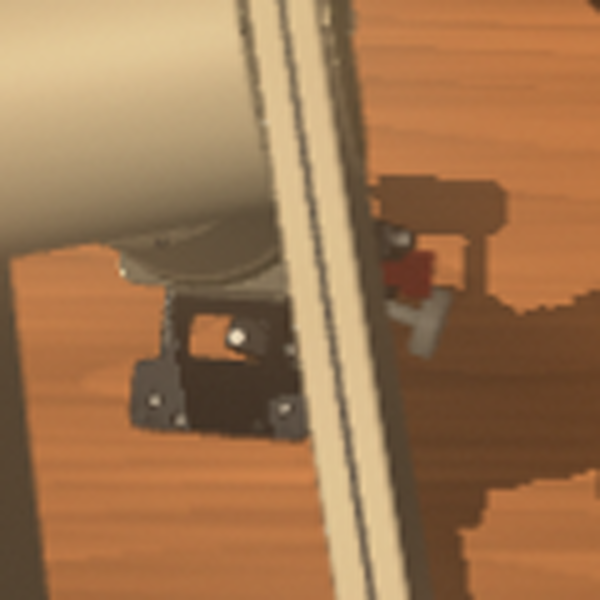

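Nothing useful from above (arm in the way). Lower onto the −y part of the neck top.

carry_out(
  motion=[0.01,0.01,-0.002,-0.5,0,-0.4,-1,0,0.008,0,0,0,0,-1,0,0.006,0,0,0,0,-1,0,0.004,0,0,0,0,-1,0,0.002,0,0,0,0,-1],
)

```text
t: 20.0
tool_pos: [0.4962, 0.1399, 0.1946]
orientation: [-1.181, 1.255, -1.25]
force: [-0.5, 1.0, 0.5]
opening: 0.0001
```

```bash
python3 -c "
from h import *
cam(1,-14,172)
"
```

```text
t 20.0 pos [0.4962 0.1399 0.1946] F [-0.5  1.   0.5] open 0.0001 yaw z -3.37 ydown [-0.002  0.002 -1.   ] q6 [ 0.17 -0.07  1.77  0.    1.44  0.23]
shift tool mm [2.9 3.6 0.8] turn deg [ 0.15  0.23 -0.12]
now r -11.1 tip z 175.6 W [ 0.03 -0.09  0.02]
```

carry_out(
  motion=[0.002,0.002,0,0,0,0,-1,0,0.001,0,0,0,0,-1,0,0.001,0,0,0,0,-1,0,0.001,0,0,0,0,-1,0,0.001,0,0,0,0,-1],
)

```text
t: 20.5
tool_pos: [0.4961, 0.1385, 0.1881]
orientation: [-1.181, 1.255, -1.249]
force: [-0.7, -0.9, 3.4]
opening: 0.0006
```

```bash
python3 -c "
from h import *
cam(1,-14,167)
"
```

```text
t 20.5 pos [0.4961 0.1385 0.1881] F [-0.7 -0.9  3.4] open 0.0006 yaw z -3.32 ydown [-0.002  0.002 -1.   ] q6 [ 0.17 -0.07  1.78  0.    1.43  0.23]
shift tool mm [1.4 2.1 0.8] turn deg [ 0.15  0.28 -0.13]
now r -12.6 tip z 169.1 W [-0.2   0.06 -0.03]
```

carry_out(
  motion=[0,0.001,0,0,0,0,-1,0,0.0012,0,0,0,0,-1,0,0.0014,0,0,0,0,-1,0,0.0016,0,0,0,0,-1,0,0.0016,0,0,0,0,-1],
)

```text
t: 21.0
tool_pos: [0.4979, 0.1379, 0.1875]
orientation: [-1.177, 1.25, -1.252]
force: [-4.3, -2.0, 8.8]
opening: 0.0003
```

```bash
python3 -c "
from h import *
cam(1,-14,167)
"
```

```text
t 21.0 pos [0.4979 0.1379 0.1875] F [-4.3 -2.   8.8] open 0.0003 yaw z -3.34 ydown [ 0.004  0.002 -1.   ] q6 [ 0.17 -0.07  1.79  0.    1.42  0.23]
shift tool mm [ 1.   1.5 -1.1] turn deg [-0.2   0.26 -0.12]
now r -13.0 tip z 168.5 W [-0.39  0.61 -0.01]
```

carry_out(
  motion=[0,0.0016,-0.0005,0,0,0,-1,0,0.0018,-0.0005,0,0,0,-1,0,0.002,-0.0005,0,0,0,-1,0,0.002,-0.0005,0,0,0,-1,0,0.002,-0.0005,0,0,0,-1],
)

```text
t: 21.5
tool_pos: [0.4986, 0.1375, 0.1873]
orientation: [-1.169, 1.243, -1.257]
force: [-5.2, -1.3, 11.8]
opening: 0.0004
```

```bash
python3 -c "
from h import *
cam(1,-14,167)
"
```

```text
t 21.5 pos [0.4986 0.1375 0.1873] F [-5.2 -1.3 11.8] open 0.0004 yaw z -3.37 ydown [ 0.014  0.001 -1.   ] q6 [ 0.17 -0.08  1.79 -0.    1.41  0.23]
shift tool mm [ 0.6  1.3 -1.8] turn deg [-0.77  0.23 -0.13]
now r -13.4 tip z 168.3 W [-0.38  0.87 -0.  ]
```

carry_out(
  motion=[0,0.0018,-0.001,-0.7,0,0,-1,0,0.002,0,-0.1,0,0,-1,0,0.0022,0,-0.1,0,0,-1,0,0.0024,0,-0.1,0,0,-1,0,0.0024,0,-0.1,0,0,-1],
)

```text
t: 22.0
tool_pos: [0.5002, 0.1371, 0.1871]
orientation: [-1.177, 1.251, -1.252]
force: [-9.2, -2.1, 17.2]
opening: 0.0002
```

```bash
python3 -c "
from h import *
cam(1,-14,167)
"
```

```text
t 22.0 pos [0.5002 0.1371 0.1871] F [-9.2 -2.1 17.2] open 0.0002 yaw z -3.37 ydown [ 0.003  0.002 -1.   ] q6 [ 0.17 -0.06  1.78  0.    1.42  0.23]
shift tool mm [ 0.3  1.1 -3.4] turn deg [-0.17  0.23 -0.14]
now r -13.7 tip z 168.1 W [-0.47  1.62  0.04]
```

```bash
python3 -c "
from h import *
S=imaging.read_camera('scene');cv2.imwrite('pics/s11.png',S)
c=AX;G=(0,255,0)
overlay('scene',S,[(circ(c,.030,.087),G),(circ(c,.030,.127),G),(circ(c,.020,.167),G)],(305,115,405,190),8,'pics/ov11.png')
"
```

```text
(no output)
```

View pics/ov11.png

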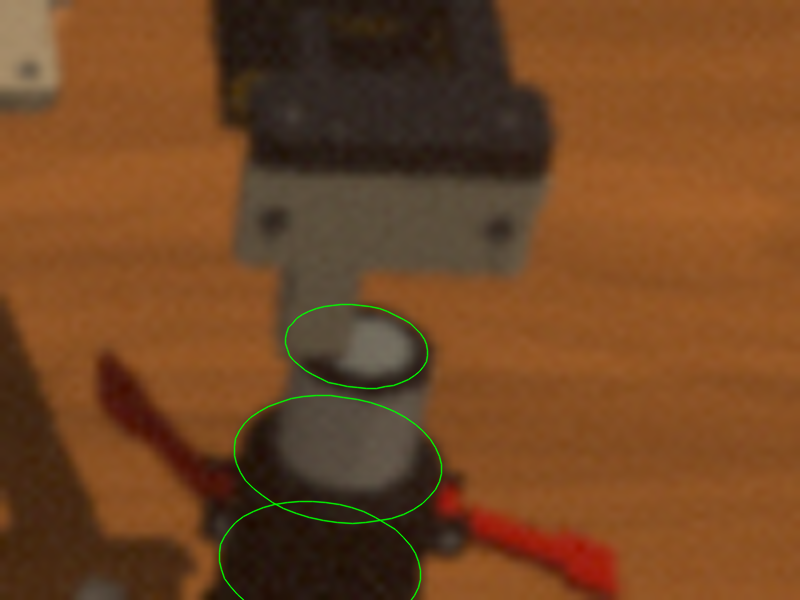

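carry_out(
  motion=[0,-0.002,0,0,0,0,-1,0.002,-0.001,-0.003,0,0,0,-1,0.002,0.001,0,0,0,0,-1,0,0.0015,0,0,0,0,-1,0,0.0015,0,0,0,0,-1],
)

```text
t: 22.55
tool_pos: [0.4974, 0.1329, 0.1873]
orientation: [-1.175, 1.25, -1.253]
force: [-3.6, -3.0, 14.3]
opening: 0.0004
```

```bash
python3 -c "
from h import *
cam(1,-17,167)
"
```

```text
t 22.55 pos [0.4974 0.1329 0.1873] F [-3.6 -3.  14.3] open 0.0004 yaw z -3.38 ydown [ 0.006  0.003 -1.   ] q6 [ 0.16 -0.08  1.79  0.    1.42  0.22]
shift tool mm [-1.1  1.3 -0.9] turn deg [-0.31  0.22 -0.17]
now r -18.1 tip z 168.3 W [-0.24  0.56  0.  ]
```

carry_out(
  motion=[0,0.0018,-0.0005,-0.3,0,0,-1,0,0.002,-0.0005,-0.1,0,0,-1,0,0.0023,-0.0005,-0.1,0,0,-1,0,0.0025,-0.0005,-0.1,0,0,-1,0,0.0025,-0.0005,-0.1,0,0,-1],
)

```text
t: 23.05
tool_pos: [0.4981, 0.1325, 0.187]
orientation: [-1.176, 1.252, -1.252]
force: [-9.1, -2.4, 18.9]
opening: 0.0009
```

```bash
python3 -c "
from h import *
cam(1,-17,167)
"
```

```text
t 23.05 pos [0.4981 0.1325 0.187 ] F [-9.1 -2.4 18.9] open 0.0009 yaw z -3.39 ydown [ 0.003  0.003 -1.   ] q6 [ 0.16 -0.07  1.79  0.    1.42  0.22]
shift tool mm [-1.4  1.  -1.6] turn deg [-0.15  0.21 -0.18]
now r -18.4 tip z 168.0 W [-0.38  1.53  0.08]
```

carry_out(
  motion=[0,-0.003,0,0,0,0,-1,0,-0.015,0,0,0,0,-1,0,-0.03,0,0,0,0,-1,0,-0.02,0,0,0,0,-1,0,0,0,0,0,0,-1],
)

```text
t: 23.55
tool_pos: [0.4973, 0.1322, 0.2582]
orientation: [-1.178, 1.254, -1.251]
force: [0.9, -0.6, -0.0]
opening: 0.0005
```

```bash
python3 -c "
from h import *
cam(-1,48,170)
S=imaging.read_camera('scene');cv2.imwrite('pics/s12.png',S)
c=AX;G=(0,255,0)
overlay('scene',S,[(circ(c,.030,.087),G),(circ(c,.030,.127),G),(circ(c,.020,.167),G)],(305,115,405,190),8,'pics/ov12.png')
s5=cv2.imread('pics/s5.png')
cv2.imwrite('pics/cmp12.png',np.vstack([cv2.resize(x[125:175,300:400],None,fx=6,fy=6,interpolation=2) for x in (s5,S)]))
"
```

```text
t 23.55 pos [0.4973 0.1322 0.2582] F [ 0.9 -0.6 -0. ] open 0.0005 yaw z -3.4 ydown [ 0.001  0.003 -1.   ] q6 [ 0.16 -0.11  1.69  0.    1.56  0.22]
shift tool mm [29.4 69.1 -1. ] turn deg [-0.04  0.2  -0.16]
now r 18.8 tip z 239.2 W [ 0.   -0.15 -0.03]
```

View pics/ov12.png

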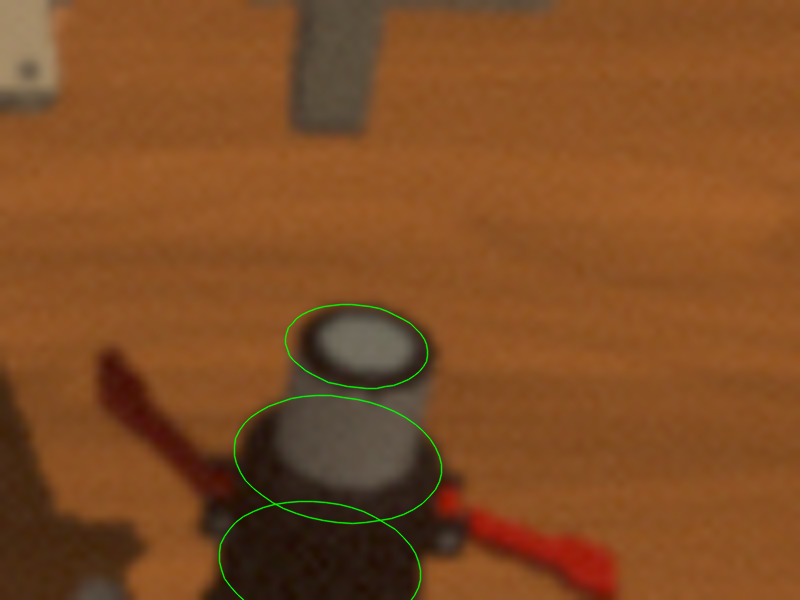

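View pics/cmp12.png

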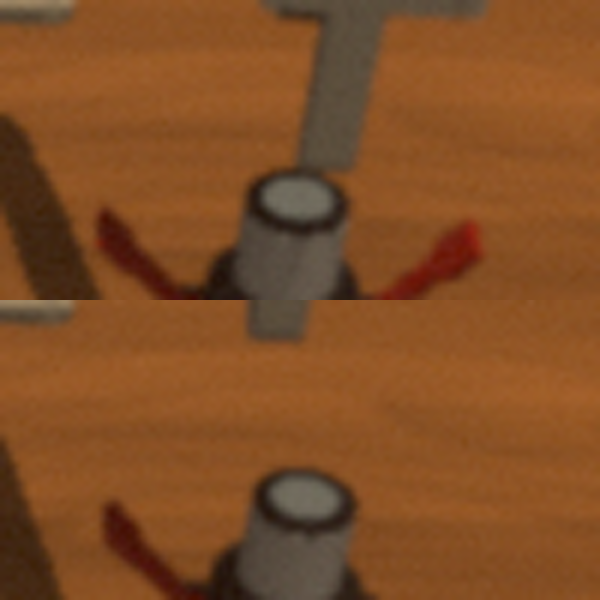

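```bash
cat > tr.py <<'E'
from h import *
import sys
def track(f0,f1):
    a=cv2.imread(f0);b=cv2.imread(f1)
    pts={"neck top":(349,158,9,6),"neck":(350,169,8,5),"body mid":(344,178,14,6),"hinge b":(332,178,5,5),"hinge a":(361,181,5,5),"shoulder/foc":(340,196,16,8),"base":(335,215,24,10),"camb":(324,167,8,9)}
    for k,(u,v,w,h) in pts.items():
        t=cv2.resize(a[v-h:v+h+1,u-w:u+w+1],None,fx=8,fy=8,interpolation=2)
        s=cv2.resize(b[v-h-4:v+h+5,u-w-4:u+w+5],None,fx=8,fy=8,interpolation=2)
        r=cv2.matchTemplate(s,t,cv2.TM_CCOEFF_NORMED);_,m,_,l=cv2.minMaxLoc(r)
        print(k,"shift px",l[0]/8-4,l[1]/8-4,"score",round(m,3))
track(*sys.argv[1:])
E
python3 tr.py pics/s5.png pics/s12.png; echo; python3 tr.py pics/s5.png pics/s9.png
```

```text
neck top shift px 1.125 -0.125 score 0.939
neck shift px 0.625 0.125 score 0.958
body mid shift px 0.625 -0.5 score 0.955
hinge b shift px 0.125 -0.75 score 0.865
hinge a shift px -0.125 0.25 score 0.837
shoulder/foc shift px 0.25 0.125 score 0.85
base shift px 0.125 0.0 score 0.848
camb shift px 1.125 -0.75 score 0.96

neck top shift px 1.5 -1.0 score 0.912
neck shift px 0.25 -0.625 score 0.896
body mid shift px 0.625 -1.25 score 0.938
hinge b shift px 0.25 -1.5 score 0.862
hinge a shift px -0.5 4.0 score 0.733
shoulder/foc shift px 0.25 0.25 score 0.922
base shift px 0.125 -0.125 score 0.603
camb shift px 4.0 -4.0 score 0.531
```

carry_out(
  motion=[0,0.02,0,0,0,0,-1,0,0.02,0,0,0,0,-1,0,0.015,0,0,0,0,-1,0,0.006,0,0,0,0,-1,0,0.002,0,0,0,0,-1],
)

```text
t: 24.1
tool_pos: [0.4952, 0.132, 0.1872]
orientation: [-1.183, 1.257, -1.249]
force: [-1.6, -4.2, 19.5]
opening: 0.001
```

```bash
python3 -c "
from h import *
cam(-1,17,167)
"
```

```text
t 24.1 pos [0.4952 0.132  0.1872] F [-1.6 -4.2 19.5] open 0.001 yaw z -3.4 ydown [-0.005  0.002 -1.   ] q6 [ 0.16 -0.07  1.79  0.    1.43  0.22]
shift tool mm [-2.1  1.2  1.3] turn deg [ 0.27  0.2  -0.09]
now r 19.1 tip z 168.2 W [-0.54  0.08  0.03]
```

carry_out(
  motion=[-0.0005,0.002,0,0.2,0,0,-1,-0.0005,0.0024,-0.0003,0,0,0,-1,0,0.0027,-0.0005,0,0,0,-1,0,0.003,-0.0005,0,0,0,-1,0,0.003,-0.0008,0,0,0,-1],
)

```text
t: 24.6
tool_pos: [0.4959, 0.1314, 0.187]
orientation: [-1.175, 1.247, -1.258]
force: [-7.1, -2.0, 18.1]
opening: 0.0003
```

```bash
python3 -c "
from h import *
cam(-1,17,167)
"
```

```text
t 24.6 pos [0.4959 0.1314 0.187 ] F [-7.1 -2.  18.1] open 0.0003 yaw z -3.43 ydown [ 0.008 -0.001 -1.   ] q6 [ 0.16 -0.08  1.8  -0.    1.42  0.22]
shift tool mm [-2.7  1.   0.6] turn deg [-0.43  0.17  0.05]
now r 19.7 tip z 168.0 W [-0.33  1.38  0.04]
```

carry_out(
  motion=[-0.0005,0.0025,0,-0.4,0,0,-1,-0.0005,0.003,0,-0.1,0,0,-1,0,0.0032,0,-0.1,0,0,-1,0,0.0034,0,-0.1,0,0,-1,0,0.0034,0,-0.1,0,0,-1],
)

```text
t: 25.1
tool_pos: [0.4972, 0.1308, 0.187]
orientation: [-1.183, 1.252, -1.255]
force: [-12.9, -2.4, 22.9]
opening: 0.0003
```

```bash
python3 -c "
from h import *
cam(-1,17,167)
"
```

```text
t 25.1 pos [0.4972 0.1308 0.187 ] F [-12.9  -2.4  22.9] open 0.0003 yaw z -3.42 ydown [-0.    -0.003 -1.   ] q6 [ 0.16 -0.07  1.79 -0.    1.43  0.22]
shift tool mm [-3.2  0.9 -0.8] turn deg [0.   0.18 0.19]
now r 20.2 tip z 168.0 W [-0.48  2.39  0.13]
```

```bash
python3 -c "
from h import *
S=imaging.read_camera('scene');cv2.imwrite('pics/s13.png',S)
"; python3 tr.py pics/s5.png pics/s13.png; python3 tr.py pics/s12.png pics/s13.png
```

```text
neck top shift px 0.75 0.5 score 0.846
neck shift px 0.375 0.375 score 0.957
body mid shift px 0.5 -0.25 score 0.957
hinge b shift px 0.125 -0.25 score 0.857
hinge a shift px 0.0 0.125 score 0.846
shoulder/foc shift px 0.125 0.125 score 0.884
base shift px 0.125 0.25 score 0.839
camb shift px 0.5 -0.125 score 0.964
neck top shift px -0.375 0.5 score 0.875
neck shift px -0.125 0.375 score 0.946
body mid shift px -0.125 0.25 score 0.976
hinge b shift px 0.0 0.625 score 0.987
hinge a shift px 0.0 -0.25 score 0.986
shoulder/foc shift px 0.125 0.0 score 0.954
base shift px 0.125 0.125 score 0.906
camb shift px -0.5 0.625 score 0.98
```

carry_out(
  motion=[0,-0.003,0,0,0,0,-1,0,-0.015,0,0,0,0,-1,0,-0.02,0,0,0,0,-1,0,-0.02,0,0,0,0,-1,0,0,0,0,0,0,-1],
)

```text
t: 25.65
tool_pos: [0.498, 0.1312, 0.2514]
orientation: [-1.18, 1.25, -1.256]
force: [-0.0, -0.5, 0.2]
opening: 0.0002
```

```bash
python3 -c "
from h import *
cam(-1,48,158)
S=imaging.read_camera('scene');cv2.imwrite('pics/s14.png',S)
"; python3 tr.py pics/s5.png pics/s14.png; python3 tr.py pics/s13.png pics/s14.png
```

```text
t 25.65 pos [0.498  0.1312 0.2514] F [-0.  -0.5  0.2] open 0.0002 yaw z -3.42 ydown [ 0.003 -0.003 -1.   ] q6 [ 0.16 -0.11  1.7  -0.    1.54  0.22]
shift tool mm [28.1 74.5 -1.8] turn deg [-0.17  0.18  0.15]
now r 19.7 tip z 232.4 W [-0.03 -0.05 -0.  ]
neck top shift px 0.875 0.25 score 0.943
neck shift px 0.5 0.375 score 0.962
body mid shift px 0.625 -0.375 score 0.952
hinge b shift px 0.0 -0.25 score 0.856
hinge a shift px 0.0 0.125 score 0.843
shoulder/foc shift px 0.25 0.125 score 0.849
base shift px 0.125 0.125 score 0.829
camb shift px 0.75 -0.25 score 0.962
neck top shift px 0.25 -0.125 score 0.894
neck shift px 0.125 0.0 score 0.968
body mid shift px 0.0 -0.125 score 0.977
hinge b shift px 0.0 0.0 score 0.988
hinge a shift px 0.0 0.125 score 0.991
shoulder/foc shift px 0.0 0.0 score 0.953
base shift px 0.0 -0.125 score 0.914
camb shift px 0.125 -0.125 score 0.984
```

carry_out(
  motion=[0.015,0.015,-0.001,0,0,0,-1,0.013,0.02,-0.001,0,0,0,-1,0,0.02,0,0,0,0,-1,0,0.012,0,0,0,0,-1,0,0.0,0,0,0,0,-1],
)

```text
t: 26.2
tool_pos: [0.4926, 0.1023, 0.1775]
orientation: [-1.184, 1.252, -1.254]
force: [0.4, -0.1, -1.2]
opening: 0.0001
```

```bash
python3 -c "
from h import *
cam(-1,48,155)
"
```

```text
t 26.2 pos [0.4926 0.1023 0.1775] F [ 0.4 -0.1 -1.2] open 0.0001 yaw z -3.38 ydown [-0.001 -0.003 -1.   ] q6 [ 0.1  -0.1   1.83 -0.    1.41  0.16]
shift tool mm [-1.   3.5  2. ] turn deg [0.06 0.22 0.18]
now r 49.0 tip z 158.5 W [-0.04 -0.09  0.  ]
```

carry_out(
  motion=[0.001,0.005,0.002,0,0,0,-1,0.004,0.004,0,0,0,0,-1,0.005,0.004,0,0,0,0,-1,0.005,0.005,0,0,0,0,-1,0.003,0.005,0,0,0,0,-1],
)

```text
t: 26.7
tool_pos: [0.4947, 0.0851, 0.1555]
orientation: [-1.181, 1.25, -1.252]
force: [-3.0, 1.1, 2.7]
opening: 0.0004
```

```bash
python3 -c "
from h import *
cam(-1,73.5,119.5)
"
```

```text
t 26.7 pos [0.4947 0.0851 0.1555] F [-3.   1.1  2.7] open 0.0004 yaw z -3.26 ydown [ 0.001 -0.    -1.   ] q6 [ 0.07 -0.08  1.86 -0.    1.37  0.13]
shift tool mm [ 7.5 17.  -1.2] turn deg [-0.07  0.34  0.01]
now r 66.0 tip z 136.5 W [ 0.2   0.42 -0.01]
```

carry_out(
  motion=[0.003,0.006,-0.001,0,0,0,-1,0.002,0.006,0,0,0,0,-1,0.002,0.006,0,0,0,0,-1,0.002,0.006,0,0,0,0,-1,0.002,0.004,0,0,0,0,-1],
)

```text
t: 27.2
tool_pos: [0.4941, 0.0731, 0.1265]
orientation: [-1.178, 1.248, -1.253]
force: [-0.1, 2.8, 4.3]
opening: 0.0009
```

```bash
python3 -c "
from h import *
cam(-1,82,105)
S=imaging.read_camera('scene');cv2.imwrite('pics/s15.png',S)
cv2.imwrite('pics/g15.png',cv2.resize(S[90:190,290:400],None,fx=5,fy=5,interpolation=2))
"; python3 tr.py pics/s14.png pics/s15.png
```

```text
t 27.2 pos [0.4941 0.0731 0.1265] F [-0.1  2.8  4.3] open 0.0009 yaw z -3.29 ydown [ 0.004  0.    -1.   ] q6 [ 0.04 -0.06  1.89  0.    1.31  0.1 ]
shift tool mm [ 4.   2.5 -1.3] turn deg [-0.24  0.31 -0.03]
now r 78.0 tip z 107.5 W [ 0.54 -0.01 -0.01]
neck top shift px -0.5 0.0 score 0.985
neck shift px -0.25 0.0 score 0.972
body mid shift px -0.125 0.0 score 0.936
hinge b shift px 0.875 4.0 score 0.846
hinge a shift px -0.125 -0.125 score 0.99
shoulder/foc shift px 0.0 0.0 score 0.986
base shift px 0.125 0.125 score 0.863
camb shift px 4.0 2.875 score 0.118
```

View pics/g15.png

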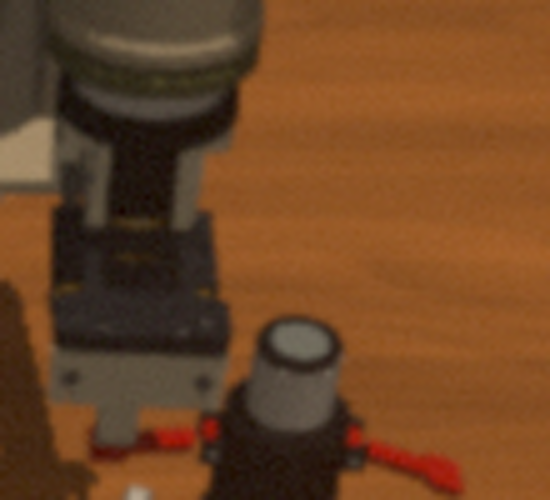

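carry_out(
  motion=[0.001,0.004,-0.001,0,0,0,-1,0.001,0.003,0,0,0,0,-1,0.001,0.002,0,0,0,0,-1,0.001,0.0015,0,0,0,0,-1,0,0.001,0,0,0,0,-1],
)

```text
t: 27.75
tool_pos: [0.4941, 0.068, 0.1148]
orientation: [-1.177, 1.246, -1.255]
force: [-0.1, 1.3, 5.1]
opening: 0.0006
```

```bash
python3 -c "
from h import *
cam(-1,84,96)
"
```

```text
t 27.75 pos [0.4941 0.068  0.1148] F [-0.1  1.3  5.1] open 0.0006 yaw z -3.3 ydown [ 0.007 -0.001 -1.   ] q6 [ 0.03 -0.06  1.91 -0.    1.28  0.09]
shift tool mm [ 1.  -0.2 -1.7] turn deg [-0.4   0.3   0.03]
now r 83.0 tip z 95.8 W [ 0.37 -0.09  0.01]
```

carry_out(
  motion=[0,0.001,0,-0.3,0,0,-1,0,0.001,0,0,0,0,-1,0,0.001,0,0,0,0,-1,0,0.001,0,0,0,0,-1,0,0.001,0,0,0,0,-1],
)

```text
t: 28.25
tool_pos: [0.4954, 0.0683, 0.1132]
orientation: [-1.179, 1.249, -1.253]
force: [-4.8, 1.1, 12.8]
opening: 0.0006
```

```bash
python3 -c "
from h import *
cam(-1,84,96)
S=imaging.read_camera('scene');cv2.imwrite('pics/s16.png',S)
cv2.imwrite('pics/g16.png',cv2.resize(S[90:190,290:400],None,fx=5,fy=5,interpolation=2))
"; python3 tr.py pics/s14.png pics/s16.png
```

```text
t 28.25 pos [0.4954 0.0683 0.1132] F [-4.8  1.1 12.8] open 0.0006 yaw z -3.29 ydown [ 0.004 -0.    -1.   ] q6 [ 0.03 -0.05  1.9  -0.    1.28  0.09]
shift tool mm [ 1.3 -1.8 -2.9] turn deg [-0.2   0.31 -0.01]
now r 82.6 tip z 94.2 W [0.34 0.88 0.02]
neck top shift px -1.25 -0.375 score 0.975
neck shift px -0.625 -0.5 score 0.952
body mid shift px -0.125 0.125 score 0.878
hinge b shift px 0.375 4.0 score 0.809
hinge a shift px 0.0 -0.5 score 0.988
shoulder/foc shift px 0.0 0.0 score 0.986
base shift px 0.125 0.125 score 0.866
camb shift px 4.0 -4.0 score 0.385
```

View pics/g16.png

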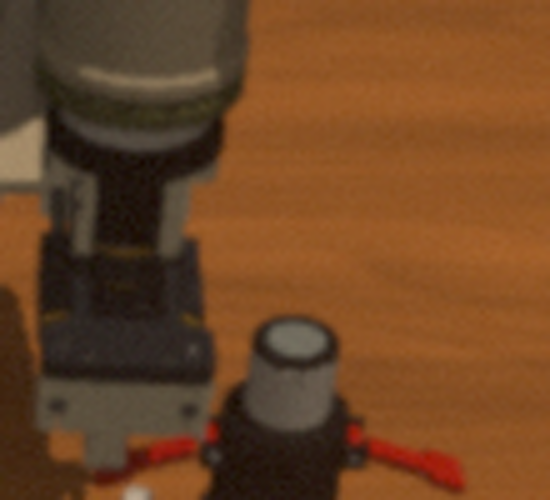

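carry_out(
  motion=[0,-0.003,0,0,0,0,-1,0,-0.01,0,0,0,0,-1,0,-0.03,0,0,0,0,-1,0,-0.035,0,0,0,0,-1,0,-0.02,0,0,0,0,-1],
)

```text
t: 28.8
tool_pos: [0.4908, 0.067, 0.2096]
orientation: [-1.19, 1.257, -1.25]
force: [0.2, -0.2, -0.1]
opening: 0.0004
```

```bash
python3 -c "
from h import *
cam(-1,0,210)
S=imaging.read_camera('scene');cv2.imwrite('pics/s17.png',S)
c=AX;G=(0,255,0)
overlay('scene',S,[(circ(c,.030,.087),G),(circ(c,.030,.127),G),(circ(c,.020,.167),G)],(305,135,405,210),8,'pics/ov17.png')
"; python3 tr.py pics/s5.png pics/s17.png;python3 tr.py pics/s14.png pics/s17.png
```

```text
t 28.8 pos [0.4908 0.067  0.2096] F [ 0.2 -0.2 -0.1] open 0.0004 yaw z -3.31 ydown [-0.009 -0.003 -1.   ] q6 [ 0.03 -0.13  1.8  -0.    1.48  0.09]
shift tool mm [-84.1 -19.7   1.9] turn deg [0.51 0.29 0.2 ]
now r 84.2 tip z 190.6 W [-0.05 -0.09  0.02]
neck top shift px 0.0 0.125 score 0.946
neck shift px 0.0 0.125 score 0.976
body mid shift px 0.375 -0.25 score 0.927
hinge b shift px 0.5 -0.125 score 0.734
hinge a shift px -0.125 -0.125 score 0.849
shoulder/foc shift px 0.375 0.125 score 0.849
base shift px 0.25 0.25 score 0.788
camb shift px 1.125 -0.375 score 0.509
neck top shift px -0.875 -0.125 score 0.982
neck shift px -0.5 -0.25 score 0.97
body mid shift px -0.25 0.125 score 0.926
hinge b shift px 0.75 4.0 score 0.824
hinge a shift px 0.0 -0.25 score 0.989
shoulder/foc shift px 0.0 0.0 score 0.986
base shift px 0.125 0.125 score 0.867
camb shift px 1.125 0.0 score 0.489
```

View pics/ov17.png

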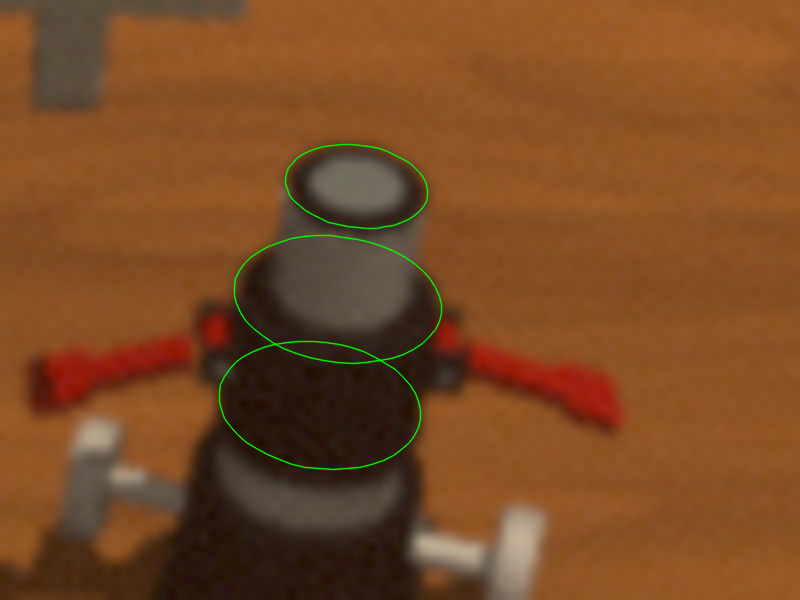

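```bash
cat > arm.py <<'E'
from h import *
import sys
S=cv2.imread(sys.argv[1]);L=[]
for side in(1,-1):
    for phi,col in((-20,(0,255,0)),(-12,(255,255,0))):
        p=np.radians(phi);pts=[]
        for x,s in((-.006,.005),(-.006,.040),(-.011,.040),(-.011,.058),(.011,.058),(.011,.040),(.006,.040),(.006,.005)):
            r=.033+s*np.cos(p)-.003*np.sin(p);z=.108+s*np.sin(p)+.003*np.cos(p)
            xy=AX+side*U*r+np.array([.998,-.0628])*x;pts.append([*xy,z])
        L.append((np.array(pts),col))
overlay("scene",S,L,(300,150,390,200),8,sys.argv[2])
E
python3 arm.py pics/s17.png pics/arm17.png
```

```text
(no output)
```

View pics/arm17.png

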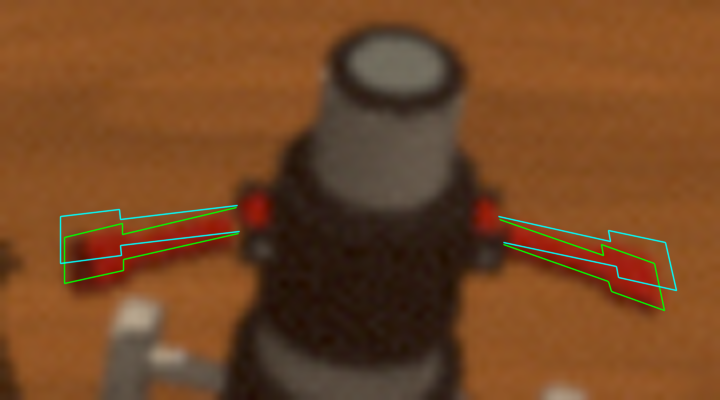

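carry_out(
  motion=[-0.02,-0.005,0.003,0.5,0,0.2,-1,-0.04,0,0,0,0,0,-1,-0.045,0,0,0,0,0,-1,-0.035,0,0,0,0,0,-1,-0.015,0,0,0,0,0,-1],
)

```text
t: 29.35
tool_pos: [0.5059, 0.223, 0.2194]
orientation: [-1.174, 1.25, -1.262]
force: [0.1, -0.5, 0.8]
opening: 0.0007
```

```bash
python3 -c "
from h import *
cam(1,83,105)
"
```

```text
t 29.35 pos [0.5059 0.223  0.2194] F [ 0.1 -0.5  0.8] open 0.0007 yaw z -3.7 ydown [ 0.008 -0.002 -1.   ] q6 [ 0.33  0.01  1.65 -0.    1.48  0.39]
shift tool mm [-10.8  95.4  -4.5] turn deg [-0.45 -0.1   0.1 ]
now r 72.4 tip z 200.4 W [-0.08 -0.08  0.04]
```

carry_out(
  motion=[-0.01,0,-0.004,-0.4,0,0,-1,0,0.02,0,0,0,0,-1,0,0.03,0,0,0,0,-1,0,0.02,0,0,0,0,-1,0,0.008,0,0,0,0,-1],
)

```text
t: 29.85
tool_pos: [0.5025, 0.2327, 0.1397]
orientation: [-1.181, 1.253, -1.258]
force: [-0.1, -0.3, -0.5]
opening: 0.0002
```

```bash
python3 -c "
from h import *
cam(1,83,98)
"
```

```text
t 29.85 pos [0.5025 0.2327 0.1397] F [-0.1 -0.3 -0.5] open 0.0002 yaw z -3.59 ydown [ 0.    -0.003 -1.   ] q6 [ 0.34  0.07  1.73 -0.    1.34  0.41]
shift tool mm [-1.2 22.7  0.3] turn deg [-0.04  0.01  0.2 ]
now r 81.9 tip z 120.7 W [-0.06 -0.12 -0.01]
```

carry_out(
  motion=[-0.001,0.01,0,0,0,0,-1,0,0.006,0,0,0,0,-1,0,0.003,0,0,0,0,-1,0,0.001,0,0,0,0,-1,0,0.0005,0,0,0,0,-1],
)

```text
t: 30.35
tool_pos: [0.5031, 0.232, 0.1188]
orientation: [-1.181, 1.255, -1.26]
force: [-0.4, -0.7, -0.4]
opening: 0.0004
```

```bash
python3 -c "
from h import *
cam(1,83,96)
"
```

```text
t 30.35 pos [0.5031 0.232  0.1188] F [-0.4 -0.7 -0.4] open 0.0004 yaw z -3.71 ydown [ 0.    -0.004 -1.   ] q6 [ 0.34  0.1   1.75 -0.    1.3   0.41]
shift tool mm [-1.9  3.8 -0.3] turn deg [-0.03 -0.11  0.23]
now r 81.1 tip z 99.8 W [-0.04 -0.06 -0.  ]
```

carry_out(
  motion=[-0.002,0.001,0,0,0,0,-1,0,0.001,0,0,0,0,-1,0,0.001,0,0,0,0,-1,0,0.0007,0,0,0,0,-1,0,0.0007,0,0,0,0,-1],
)

```text
t: 30.85
tool_pos: [0.5045, 0.2348, 0.1161]
orientation: [-1.177, 1.252, -1.26]
force: [-0.0, -0.7, 0.8]
opening: 0.0007
```

```bash
python3 -c "
from h import *
cam(1,83,96)
"
```

```text
t 30.85 pos [0.5045 0.2348 0.1161] F [-0.  -0.7  0.8] open 0.0007 yaw z -3.69 ydown [ 0.004 -0.003 -1.   ] q6 [ 0.35  0.1   1.74 -0.    1.29  0.41]
shift tool mm [ 1.1  1.1 -1.5] turn deg [-0.21 -0.09  0.15]
now r 84.1 tip z 97.1 W [-0.13 -0.   -0.01]
```

carry_out(
  motion=[0,0.0008,0,0,0,0,-1,0,0.0008,0,0,0,0,-1,0,0.0008,0,0,0,0,-1,0,0.0008,0,0,0,0,-1,0,0.0008,0,0,0,0,-1],
)

```text
t: 31.35
tool_pos: [0.5057, 0.2345, 0.114]
orientation: [-1.176, 1.25, -1.262]
force: [-2.6, -2.5, 8.9]
opening: 0.0004
```

```bash
python3 -c "
from h import *
cam(1,83,96)
S=imaging.read_camera('scene');cv2.imwrite('pics/s18.png',S)
";python3 tr.py pics/s17.png pics/s18.png
```

```text
t 31.35 pos [0.5057 0.2345 0.114 ] F [-2.6 -2.5  8.9] open 0.0004 yaw z -3.69 ydown [ 0.006 -0.003 -1.   ] q6 [ 0.35  0.11  1.75 -0.01  1.29  0.41]
shift tool mm [ 0.8 -1.  -2.7] turn deg [-0.36 -0.09  0.16]
now r 83.8 tip z 95.0 W [-0.48  0.43  0.  ]
neck top shift px 0.5 -0.125 score 0.976
neck shift px -0.125 0.0 score 0.923
body mid shift px 0.0 -0.25 score 0.937
hinge b shift px 0.125 -0.375 score 0.922
hinge a shift px 0.125 -0.25 score 0.806
shoulder/foc shift px 0.0 -0.125 score 0.932
base shift px 0.0 -0.125 score 0.969
camb shift px 4.0 -0.25 score 0.333
```

carry_out(
  motion=[0,-0.003,0,0,0,0,-1,0,-0.01,0,0,0,0,-1,0,-0.03,0,0,0,0,-1,0,-0.035,0,0,0,0,-1,0,-0.03,0,0,0,0,-1],
)

```text
t: 31.9
tool_pos: [0.501, 0.2338, 0.2197]
orientation: [-1.187, 1.258, -1.259]
force: [0.5, 0.3, 0.4]
opening: 0.0007
```

```bash
python3 -c "
from h import *
cam(1,0,200)
S=imaging.read_camera('scene');cv2.imwrite('pics/s19.png',S)
";python3 tr.py pics/s17.png pics/s19.png;python3 tr.py pics/s5.png pics/s19.png; python3 arm.py pics/s19.png pics/arm19.png
```

```text
t 31.9 pos [0.501  0.2338 0.2197] F [0.5 0.3 0.4] open 0.0007 yaw z -3.7 ydown [-0.006 -0.007 -1.   ] q6 [ 0.35  0.02  1.64 -0.    1.49  0.41]
shift tool mm [82.8  1.2  2.1] turn deg [ 0.31 -0.1   0.4 ]
now r 82.8 tip z 200.7 W [-0.05 -0.08 -0.01]
neck top shift px 0.25 0.0 score 0.982
neck shift px -0.125 0.0 score 0.97
body mid shift px 0.0 0.0 score 0.922
hinge b shift px 0.375 -0.25 score 0.885
hinge a shift px 0.625 0.125 score 0.825
shoulder/foc shift px -0.25 -0.25 score 0.859
base shift px -0.125 0.0 score 0.911
camb shift px 4.0 -2.0 score 0.394
neck top shift px 0.25 0.0 score 0.942
neck shift px -0.125 0.0 score 0.965
body mid shift px 0.25 -0.25 score 0.951
hinge b shift px 0.0 -4.0 score 0.767
hinge a shift px -1.125 4.0 score 0.797
shoulder/foc shift px 0.0 0.0 score 0.972
base shift px -0.125 0.0 score 0.554
camb shift px 4.0 -4.0 score 0.596
```

View pics/arm19.png

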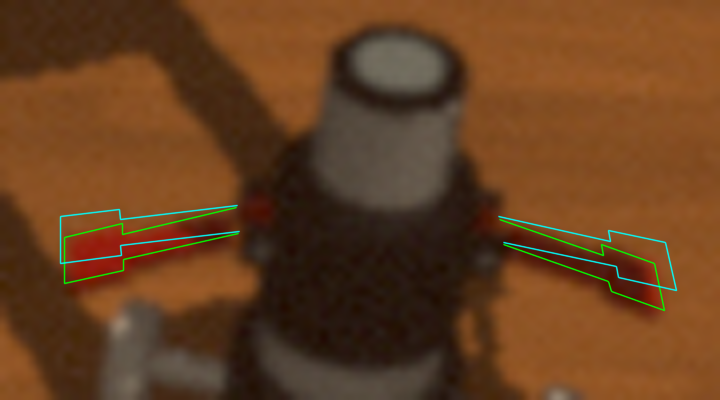

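carry_out(
  motion=[0.02,0,0.001,0.3,0,0.4,-1,0.03,0,0,0,0,0,-1,0.022,0,0.001,0,0,0,-1,0.006,0,0,0,0,0,-1,0,0,0,0,0,0,-1],
)

```text
t: 32.45
tool_pos: [0.5022, 0.1565, 0.2315]
orientation: [-1.162, 1.247, -1.257]
force: [1.0, 0.3, 0.2]
opening: 0.0003
```

```bash
python3 -c "
from h import *
cam(-1,0,172)"
```

```text
t 32.45 pos [0.5022 0.1565 0.2315] F [1.  0.3 0.2] open 0.0003 yaw z -3.59 ydown [ 0.016  0.007 -1.   ] q6 [ 0.2  -0.08  1.72  0.    1.49  0.26]
shift tool mm [ 6.  40.4 -4.8] turn deg [-0.89  0.02 -0.44]
now r -5.7 tip z 212.5 W [-0.07 -0.01 -0.  ]
```

carry_out(
  motion=[0.005,0.01,-0.004,-0.8,0,-0.4,-1,0,0.01,0,0,0,0,-1,0,0.009,0,0,0,0,-1,0,0.004,0,0,0,0,-1,0,0.002,0,0,0,0,-1],
)

```text
t: 32.95
tool_pos: [0.4967, 0.1543, 0.1919]
orientation: [-1.181, 1.255, -1.252]
force: [0.9, 0.2, 0.6]
opening: 0.0005
```

```bash
python3 -c "
from h import *
cam(-1,0,168)"
```

```text
t 32.95 pos [0.4967 0.1543 0.1919] F [0.9 0.2 0.6] open 0.0005 yaw z -3.45 ydown [-0.002  0.001 -1.   ] q6 [ 0.2  -0.06  1.77  0.    1.44  0.26]
shift tool mm [3.2 4.9 1.2] turn deg [ 0.14  0.15 -0.03]
now r -3.2 tip z 172.9 W [-0.05 -0.08  0.03]
```

carry_out(
  motion=[0.002,0.002,0,0,0,0,-1,0,0.001,0,0,0,0,-1,0,0.001,0,0,0,0,-1,0,0.001,0,0,0,0,-1,0,0.001,0,0,0,0,-1],
)

```text
t: 33.45
tool_pos: [0.4966, 0.1526, 0.1864]
orientation: [-1.182, 1.255, -1.251]
force: [-6.5, -1.7, 10.0]
opening: 0.0002
```

```bash
python3 -c "
from h import *
cam(-1,0,168)"
```

```text
t 33.45 pos [0.4966 0.1526 0.1864] F [-6.5 -1.7 10. ] open 0.0002 yaw z -3.41 ydown [-0.002  0.001 -1.   ] q6 [ 0.2  -0.06  1.77  0.    1.43  0.26]
shift tool mm [ 1.5 -0.7  1.2] turn deg [ 0.13  0.19 -0.03]
now r -1.5 tip z 167.4 W [-0.26  1.07  0.  ]
```

carry_out(
  motion=[0,-0.002,0,0,0,0,-1,0,-0.01,0,0,0,0,-1,0,-0.03,0,0,0,0,-1,0,-0.03,0,0,0,0,-1,0,-0.02,0,0,0,0,-1],
)

```text
t: 33.95
tool_pos: [0.4952, 0.152, 0.2802]
orientation: [-1.186, 1.258, -1.25]
force: [-0.3, 0.1, -0.3]
opening: 0.0005
```

carry_out(
  motion=[0.03,0,0,0,0,0,-1,0.04,0,0,0,0,0,-1,0.045,0,0,0,0,0,-1,0.03,0,0,0,0,0,-1,0,0,0,0,0,0,-1],
)

```text
t: 34.45
tool_pos: [0.4896, 0.004, 0.2904]
orientation: [-1.176, 1.245, -1.253]
force: [-0.3, 0.7, 0.7]
opening: 0.0004
```

```bash
python3 -c "
from h import *
cam(-1,100,230)
S=imaging.read_camera('scene');cv2.imwrite('pics/s20.png',S);T=imaging.read_camera('top');cv2.imwrite('pics/t20.png',T)
cv2.imwrite('pics/f20.png',np.vstack([cv2.resize(x,(400,300)) for x in (S,T)]))
";python3 tr.py pics/s5.png pics/s20.png; python3 arm.py pics/s20.png pics/arm20.png
```

```text
t 34.45 pos [0.4896 0.004  0.2904] F [-0.3  0.7  0.7] open 0.0004 yaw z -3.19 ydown [ 0.008  0.    -1.   ] q6 [-0.1  -0.2   1.71  0.    1.62 -0.04]
shift tool mm [-47.2  41.5  -1.1] turn deg [-0.43  0.41 -0.05]
now r 147.2 tip z 271.4 W [-0.   -0.08 -0.02]
neck top shift px 0.25 0.0 score 0.943
neck shift px 0.125 0.0 score 0.974
body mid shift px 0.375 -0.375 score 0.943
hinge b shift px 0.375 -0.375 score 0.723
hinge a shift px -0.125 0.125 score 0.839
shoulder/foc shift px 0.375 0.125 score 0.847
base shift px 0.25 0.25 score 0.787
camb shift px 1.375 -0.5 score 0.499
```

View pics/arm20.png

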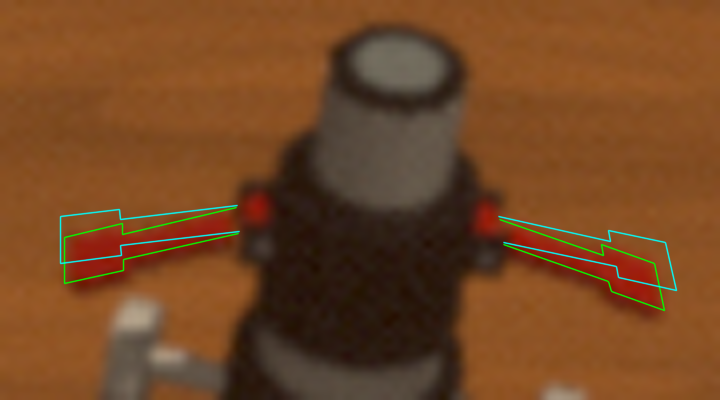

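View pics/f20.png

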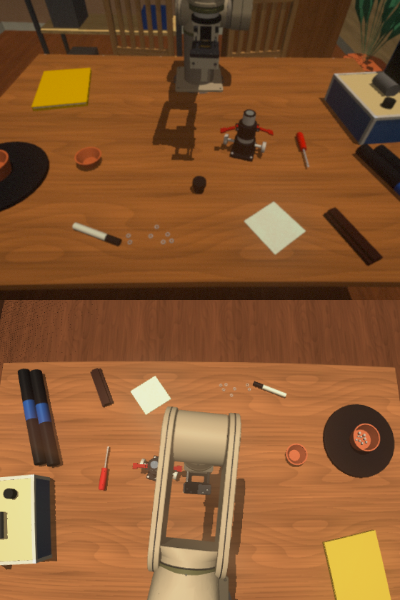

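The coupling sits home, both arms lie on the 20°-below-level outline (paddles at about (92,255) and (640,280) in the zoom), and the other things are undisturbed. Handing in.

```bash
python3 -c "
from plant import robot
print(robot.close_job())"
```

```text
the job is handed in; nothing more can be done
None
```

The coupling is on the adaptor and fully home, and both cam arms are down at their stops. I handed the job in at about 34.5 s, with the gripper clear of everything.

**What I did:**
- I gripped the coupling by its neck, set it on the adaptor and pushed it home with both arms up. The push peaked at about 28 N straight down, or about 32 N counting a 15 N side load. A second push of about 18 N did not move it.
- I then swung the +y arm down to its stop, and after it the -y arm.

**What went wrong:** At its stop I pressed the first arm (+y) with about 14 N, more than needed. That rocked the coupling about 1.5–2°, so its -y side came partly off its seat. I pressed that side back down on the neck top, reading up to 23 N vertical with a 13 N side load. I then lowered the second arm, which took up to about 13 N, and finally re-checked the first arm with about 9 N.

**Last checks:**
- **Coupling:** a light touch on the neck top put it at 167.4 mm, against 167 mm expected when home. The picture matches the one taken right after the first push home, to about 0.25–0.4 px (roughly 0.5–1 mm).
- **Arms:** both line up with the drawn outline at 20° below level, to about 2°.
- **Other things:** in the last pictures the spare eyepiece, bowl and screwdriver look to be where they were. I did not measure this.

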